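# Load the bottle shaker and clamp its hold-down plate crosswise

## Robot

A 7-joint arm with a two-finger parallel gripper is mounted at the origin on a cart in front of the work surface, level with it; the furniture and walls round the work are solid. World frame = base frame: x ahead of the robot, y to its left, z up, the work surface at z = 0. Lengths are in m, angles in rad, forces in N, time in s.
With the tool pointing down it reaches from about 0.375 to 0.925 m from the base axis. Payload 3.1 kg.
Tool frame: the origin (TCP) lies at the very end of the fingers, on their centre line; the grasp point (between the pads) lies 19 mm behind it; y points along the fingers, x is the direction in which the jaws open and shut, and the axes are right-handed (so a half turn about y gives the same grasp; the last joint's range is limited). The gripper opens to 85 mm and grips with 20 to 120 N. Pads are 22 mm wide; open, the fingers measure 114 mm over their backs; the gripper's body (76 mm by 85 mm) begins 54 mm behind the grasp point. The pads swing forward as they close: fully open they stand 13 mm farther back than shut.
Start: joints at [1.092, 0.383, 0.044, 1.598, -0.018, 1.161, -0.05], TCP at [0.242, -0.603, 0.231] pointing down, gripper open.
Joint ranges: [-2.61, 2.61], [-0.41, 2.15], [-1.48, 1.57], [0, 2.5], [-1.57, 4.71], [0.05, 1.97], [-2.85, 2.85]. Speed limits (rad/s): [2.79, 2.79, 3.14, 3.14, 3.14, 3.14, 3.14].

## Interface

Orientations are given as a unit quaternion [x, y, z, w].
In Python, from station import r gives the robot as it stands.
- The arm moves only by the shell command python3 -m jog 'ROWS' [OPENING]. ROWS is JSON, a list that holds one entry, the list of rows, each a list of 4 numbers: the shift along the tool's x, y, z in units of 60 mm (1.0 is 60 mm), then the turn about the tool's y in units of 8 degrees (1.0 is 8 degrees). A call has 1 to 8 rows; each row shifts and turns the commanded pose from where the row before left it, along the tool's axes as they then stand; what a row does not reach is not made up. A row lasts 1/8 s, in which the tool goes at most 62.5 mm and 10.7 degrees, less where a joint would pass 70% of its speed; a pose out of reach is approached as far as the arm can. A call is refused whole if a number of a shift passes 1 or a number of a turn 1, either way. A call with a gripper value outside its range is refused whole. OPENING is the closure, from 0 (fully open) to 1 (shut), set as the call begins (- or left out, the last holds). The fingers move at their own pace and stop on an object; the grip force is fixed at half the most. Time passes only in rows, so rows that do not move let the fingers close. It gives the time, the measured TCP pose, the force and the opening at its end, in the units of the state.
- r.read_state(): the state, without advancing time (a new reading comes with each control period).
- r.camera(name): name is "side" or "top"; returns (picture, depth): 400x640x3 uint8, blue, green, red; 400x640 float32, m along the optical axis (not along the pixel's ray), 0 where there is no reading.
- r.get_calibration(name): a dict with "fov_y" (degrees; the focal length in pixels is half the picture's height over the tangent of half this angle, whatever the lens; pixels are square), "cx", "cy" (the principal point, pixels), "world_from_camera" (4x4, takes a point from camera to world coordinates). Camera axes: x right, y up, looking along -z (the intrinsics and any distortion apply to the point x, -y, -z); pixel columns grow to the right and rows downward; lengths in m; the calibration is good to about 2 mm. A picture is of the moment at which its call begins. get_calibration takes no time and is no camera call.
- r.sign_off(): hands the job in, once; it reports no verdict.
The state is a dict: "time": time; "qpos": joint angles; "qvel": joint speeds; "effort": joint torques, N m; "tool_pos": TCP position; "tool_rot": TCP orientation; "wrist_force": force on the tool from outside, world axes, zero at the start; "moment": the same for the moment, N m; "opening": finger opening in m.
Only numpy, scipy, OpenCV 4.12 (cv2) and the standard library are available. Lean on these libraries where they do the work, as an engineer would, in place of code of your own. Each camera call takes 0.05 s, during which the arm holds its last target.

## Task

Load the shaker: stand every short amber bottle from the counter upright in a pocket of the pulled-out carrier, one to a pocket, then push the carrier all the way in under the hold-down plate by its upright handle. Then clamp the plate level with its four wing knobs, turned clockwise and crosswise (after the first knob the one diagonally opposite, then the other diagonal pair): on a first round all four about half of their travel, and only then, on a second round in the same crosswise way, all four fully home. Do not knock over the other things standing around.

Things in the scene. Friction and masses are not known exactly. Their poses are not given: they have to be found in the camera images.
- carrier (a joint): The bottle carrier of the shaker: a white plastic block 76 x 186 x 28 mm, its top 88 mm above the counter, with three round pockets in a row, on level runners. Value in m: 0 = pulled out towards the robot (loading), 0.13 = pushed home under the hold-down plate, against its stop. It stays where it is left; about 3 N moves it, along its own x axis.
- carrier_handle (a point): Grip point on the carrier's upright push handle, a steel post 16 mm thick (with a ball top 23 mm wide) that stands 70 mm in front of the row of pockets; the point is 137 mm above the counter, 19 mm below the top of the ball. Its x axis is the direction in which the carrier is pushed home; y points to the carrier's left.
- pocket_1 (a point): Centre of the floor of the left pocket of the carrier (moves with the carrier), 64 mm above the counter. Round pocket 54 mm wide, 24 mm deep with a small chamfer, so that the upper 44 mm of a bottle's 68 mm body stand out of it; the pockets are 60 mm apart along the carrier's y axis. x axis as of the carrier handle.
- pocket_2 (a point): Centre of the floor of the middle pocket of the carrier (moves with the carrier), 64 mm above the counter. Round pocket 54 mm wide, 24 mm deep with a small chamfer, so that the upper 44 mm of a bottle's 68 mm body stand out of it; the pockets are 60 mm apart along the carrier's y axis. x axis as of the carrier handle.
- pocket_3 (a point): Centre of the floor of the right pocket of the carrier (moves with the carrier), 64 mm above the counter. Round pocket 54 mm wide, 24 mm deep with a small chamfer, so that the upper 44 mm of a bottle's 68 mm body stand out of it; the pockets are 60 mm apart along the carrier's y axis. x axis as of the carrier handle.
- shaker_plate_centre (a point): Fixed point on the shaker at the middle of the open hold-down plate's top, 176 mm above the counter, straight above where the middle pocket is when the carrier is home. The plate is H-shaped aluminium, 12 mm thick: a bar 50 mm (x) by 236 mm (y) with end bars 126 mm (x) by 36 mm at y = +-100 mm; its rubber pad hangs 3 to 4 mm above the bottle caps while open. x axis points away from the robot side (the way the carrier goes in).
- knob_near_left (a joint): Turn of the near left wing knob (near = towards the robot side, left = the shaker's +y side), rad: 0 = open, grows clockwise seen from above, 2.5 = fully home at its stop (screwed down, it lowers the plate there by 1.6 mm per rad). It stays where it is left; about 0.1 N m turns it.
- wing_near_left (a point): Grip point in the wing of the near left knob, on its turning axis, 12 mm below the top of the wing. The wing is an upright plastic bar 60 mm long, 12 mm thick and 34 mm tall (below it a round hub 27 mm wide); the point's y axis runs along the wing, its x axis across it, and they turn with the knob. The knobs stand 90 mm (x) by 200 mm (y) apart.
- knob_near_right (a joint): Turn of the near right wing knob (near = towards the robot side, left = the shaker's +y side), rad: 0 = open, grows clockwise seen from above, 2.5 = fully home at its stop (screwed down, it lowers the plate there by 1.6 mm per rad). It stays where it is left; about 0.1 N m turns it.
- wing_near_right (a point): Grip point in the wing of the near right knob, on its turning axis, 12 mm below the top of the wing. The wing is an upright plastic bar 60 mm long, 12 mm thick and 34 mm tall (below it a round hub 27 mm wide); the point's y axis runs along the wing, its x axis across it, and they turn with the knob. The knobs stand 90 mm (x) by 200 mm (y) apart.
- knob_far_left (a joint): Turn of the far left wing knob (near = towards the robot side, left = the shaker's +y side), rad: 0 = open, grows clockwise seen from above, 2.5 = fully home at its stop (screwed down, it lowers the plate there by 1.6 mm per rad). It stays where it is left; about 0.1 N m turns it.
- wing_far_left (a point): Grip point in the wing of the far left knob, on its turning axis, 12 mm below the top of the wing. The wing is an upright plastic bar 60 mm long, 12 mm thick and 34 mm tall (below it a round hub 27 mm wide); the point's y axis runs along the wing, its x axis across it, and they turn with the knob. The knobs stand 90 mm (x) by 200 mm (y) apart.
- knob_far_right (a joint): Turn of the far right wing knob (near = towards the robot side, left = the shaker's +y side), rad: 0 = open, grows clockwise seen from above, 2.5 = fully home at its stop (screwed down, it lowers the plate there by 1.6 mm per rad). It stays where it is left; about 0.1 N m turns it.
- wing_far_right (a point): Grip point in the wing of the far right knob, on its turning axis, 12 mm below the top of the wing. The wing is an upright plastic bar 60 mm long, 12 mm thick and 34 mm tall (below it a round hub 27 mm wide); the point's y axis runs along the wing, its x axis across it, and they turn with the knob. The knobs stand 90 mm (x) by 200 mm (y) apart.
- bottle_1_mid (a point): Centre, half-way up, of a short amber bottle with a black cap: 92 mm tall, round body 50 mm wide up to 68 mm, cap 33 mm wide above that, about 0.22 kg (0.15 to 0.32), bottom-heavy; it stands upright, z up. Two or three such bottles are there.
- bottle_2_mid (a point): Centre, half-way up, of a short amber bottle with a black cap: 92 mm tall, round body 50 mm wide up to 68 mm, cap 33 mm wide above that, about 0.22 kg (0.15 to 0.32), bottom-heavy; it stands upright, z up. Two or three such bottles are there.
- bottle_3_mid (a point): Centre, half-way up, of a short amber bottle with a black cap: 92 mm tall, round body 50 mm wide up to 68 mm, cap 33 mm wide above that, about 0.22 kg (0.15 to 0.32), bottom-heavy; it stands upright, z up. Two or three such bottles are there.
- white_bottle: A bystander to be left standing: slim white bottle with a blue cap, 42 mm wide, 135 mm tall; origin at the centre of its underside.
- cylinder_50: A bystander to be left standing: glass measuring cylinder, 54 mm wide foot, 190 mm tall; origin at the centre of its underside.
Mind the look-alikes: they are no part of the job. What is shaped like the part that bears bottle_1_mid but purple is not meant.

How it is judged:
By the outcome, as a careful person would: the job done as asked, in the order asked, and still so for the second after the job is handed in, with the robot touching nothing.
Of bottle_1, bottle_2, bottle_3 only 2 to 3 are there at a start; the rules pass over those that are not, and their reading is None.
At some moment in a run one of bottle_1, bottle_2, bottle_3 may be knocked a few centimetres aside while the robot is not near it.
It also fails if it takes over 210 s, if anything falls off the work surface, if the arm or the gripper's body presses on something with over 40 N, if the wrist force passes 120 N, or if a joint passes its speed limit or range.

## Working session

There is one attempt and no reset: what is moved stays moved. The work goes in short steps, Python scripts to look and compute and a shell command to move; the robot and the scene stay as the last step left them, time stands still between calls to the robot, and variables do not carry over. Pictures are saved under pics/ and viewed, and the job is handed in when it is done.

```bash
ls -la; mkdir -p pics; python3 - <<'E'
from station import r
import cv2, numpy as np
s=r.read_state(); print(s)
for n in ["side","top"]:
    p,d=r.camera(n); cv2.imwrite(f"pics/{n}0.png",p); np.save(f"pics/{n}0.npy",d)
    print(n,r.get_calibration(n),(d>0).mean())
E
```

```text
total 12
drwxr-xr-x  3 agent agent 4096 Dec  6 19:41 .
drwxr-xr-x 23 root  root  4096 Dec  6 19:41 ..
drwxr-xr-x  2 agent agent 4096 Dec  6 19:41 pics
{'time': 0.0, 'qpos': array([ 1.09221561,  0.38382403,  0.04384329,  1.59960407, -0.01791079,
        1.16117924, -0.04988752]), 'qvel': array([-1.19707208e-03, -4.11771800e-04,  9.41527724e-04, -1.55499314e-03,
       -9.18626294e-04,  4.03066695e-04,  4.83210348e-05]), 'effort': array([ 8.98085250e-05, -4.33462179e+01,  1.02446694e+00, -2.49513423e+01,
        1.05338206e-02,  1.12242336e-02, -1.03444634e-05]), 'tool_pos': array([ 0.24120781, -0.60256482,  0.22988044]), 'tool_rot': array([-0.58512176,  0.397114  , -0.39552741,  0.58608111]), 'wrist_force': array([-0.44432523, -0.11127735,  0.8059145 ]), 'moment': array([-0.02571944, -0.03520984, -0.03349001]), 'opening': 0.08537550163752569}
side {'fov_y': 43.8711494839619, 'cx': 320.0849944518098, 'cy': 200.9618715903837, 'world_from_camera': array([[ 0.99098833,  0.07926519, -0.10797756,  0.38760083],
       [-0.13384458,  0.55427088, -0.82150436, -1.56898802],
       [-0.00526789,  0.82855345,  0.55988519,  1.15340067],
       [ 0.        ,  0.        ,  0.        ,  1.        ]])} 0.99604296875
top {'fov_y': 54.08678421233608, 'cx': 320.8160631925932, 'cy': 202.87607336331098, 'world_from_camera': array([[-0.0079475 ,  0.99629052, -0.08568573,  0.49808366],
       [-0.99954189, -0.0054124 ,  0.02977784, -0.0949689 ],
       [ 0.02920361,  0.08588314,  0.99587712,  1.30768152],
       [ 0.        ,  0.        ,  0.        ,  1.        ]])} 0.99594140625
```

View pics/top0.png

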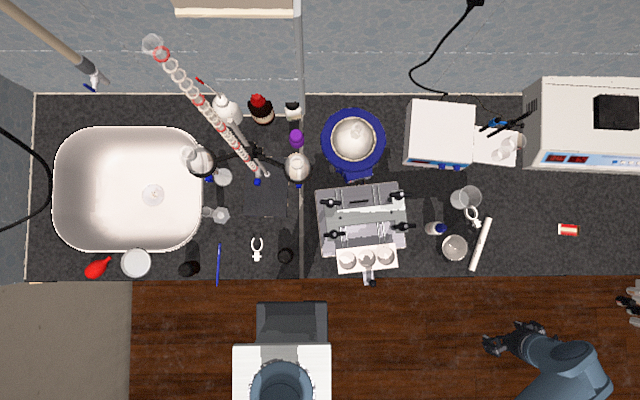

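View pics/side0.png

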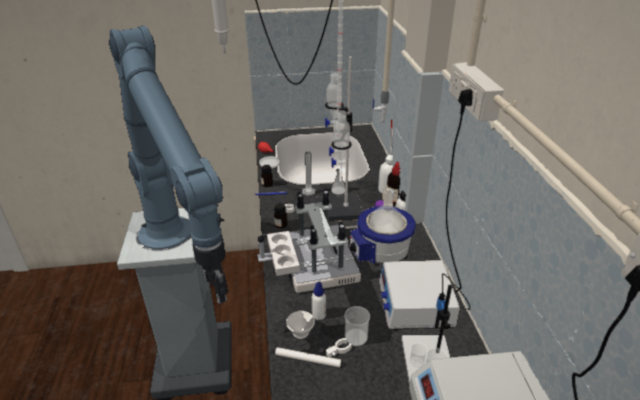

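```bash
python3 - <<'E'
import cv2
p=cv2.imread("pics/top0.png")
cv2.imwrite("pics/crop_a.png",cv2.resize(p[200:290,160:320],None,fx=5,fy=5,interpolation=cv2.INTER_CUBIC))
cv2.imwrite("pics/crop_b.png",cv2.resize(p[170:290,300:460],None,fx=5,fy=5,interpolation=cv2.INTER_CUBIC))
cv2.imwrite("pics/crop_d.png",cv2.resize(p[80:200,180:320],None,fx=5,fy=5,interpolation=cv2.INTER_CUBIC))
p=cv2.imread("pics/side0.png")
cv2.imwrite("pics/crop_c.png",cv2.resize(p[130:290,250:410],None,fx=3.7,fy=3.7,interpolation=cv2.INTER_CUBIC))
E
```

```text
(no output)
```

View pics/crop_a.png

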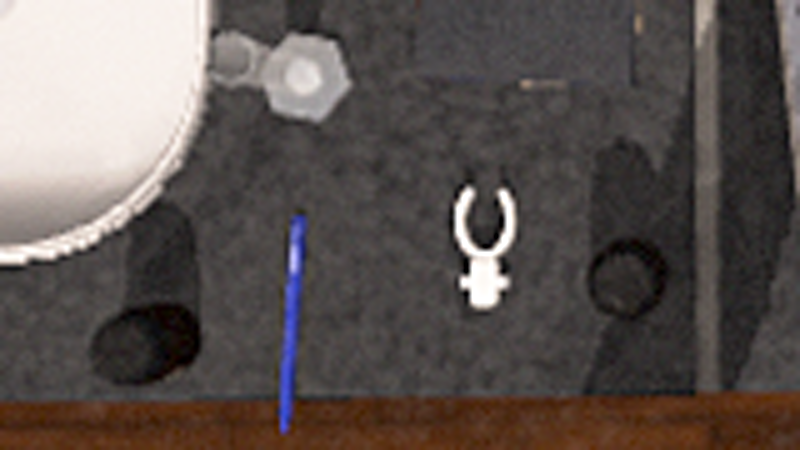

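View pics/crop_b.png

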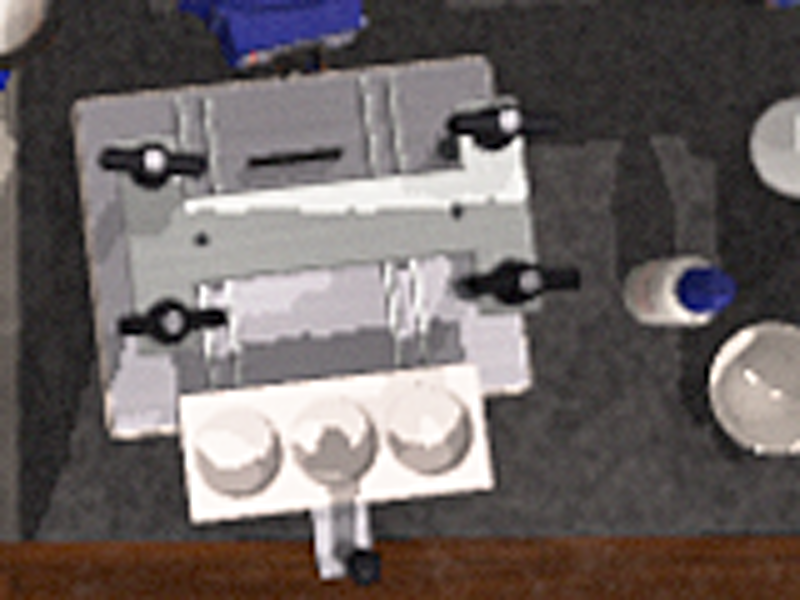

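View pics/crop_c.png

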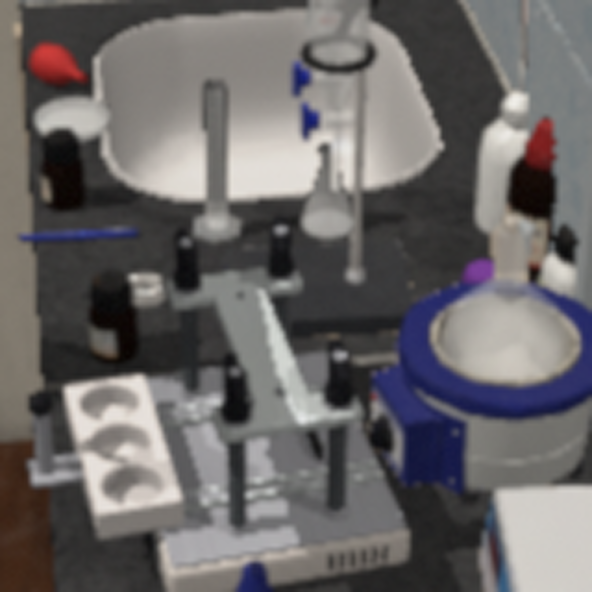

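View pics/crop_d.png

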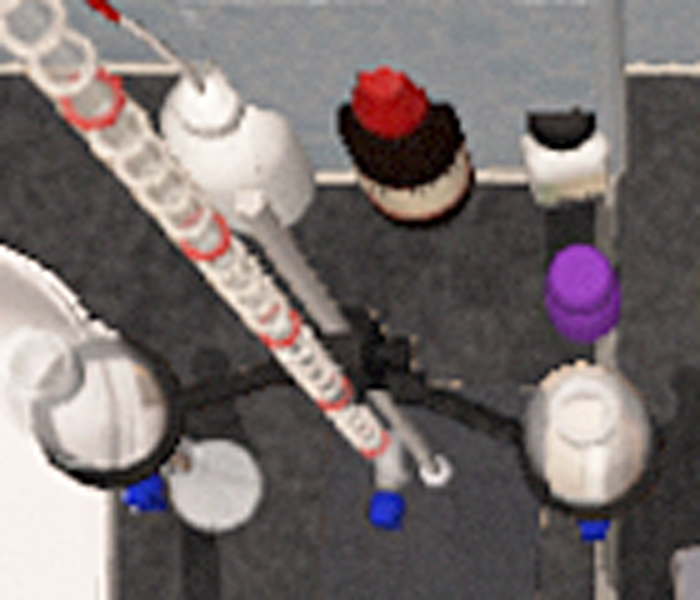

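```bash
cat > h.py <<'E'
import numpy as np, cv2
from scipy.spatial.transform import Rotation as R
from station import r
def cal(n):
    c=r.get_calibration(n); f=200/np.tan(np.radians(c["fov_y"]/2)); return c,f
def ray(n,u,v):
    c,f=cal(n); T=c["world_from_camera"]
    u=np.asarray(u,float); v=np.asarray(v,float)
    d=np.stack([(u-c["cx"])/f,-(v-c["cy"])/f,-np.ones_like(u)],-1)
    return T[:3,3], d@T[:3,:3].T
def onz(n,u,v,z):
    o,d=ray(n,u,v); return o+d*((z-o[2])/d[...,2])[...,None]
def cloud(n,dep):
    v,u=np.mgrid[0:400,0:640]; o,d=ray(n,u,v); return o+d*dep[...,None]
def proj(n,P):
    c,f=cal(n); T=c["world_from_camera"]; q=(np.asarray(P)-T[:3,3])@T[:3,:3]
    return np.stack([c["cx"]+f*q[...,0]/-q[...,2], c["cy"]-f*q[...,1]/-q[...,2]],-1)
E
python3 - <<'E'
from h import *
d=np.load("pics/top0.npy"); P=cloud("top",d)
ds=np.load("pics/side0.npy"); S=cloud("side",ds)
# counter noise
print("counter",P[262:272,215:235,2].mean(),P[262:272,215:235,2].std(), S[225:240,290:310,2].mean())
img=cv2.imread("pics/top0.png")
def rep(name,box):
    u0,v0,u1,v1=box; q=P[v0:v1,u0:u1].reshape(-1,3); return q
np.set_printoptions(precision=3,suppress=True)
for nm,box in [("b1",(272,242,300,272)),("b2",(175,255,205,282)),("purple",(285,125,308,150))]:
    q=rep(nm,box); h=q[(q[:,2]>0.084)&(q[:,2]<0.1)]; print(nm,len(h),h.mean(0),(h.min(0)+h.max(0))/2,np.ptp(h,0), q[:,2].max())
    b=q[(q[:,2]>0.03)]; print(b.min(0),b.max(0))
# carrier top
q=P[200:290,300:420].reshape(-1,3)
h=q[(abs(q[:,2]-0.088)<0.006)]; print("carrier",len(h),h.mean(0))
rect=cv2.minAreaRect((h[:,:2]*1000).astype(np.float32)); print(rect)
hist,e=np.histogram(P[175:290,300:425,2],bins=np.arange(-0.01,0.3,0.01)); print(list(zip(np.round(e,2),hist)))
E
```

```text
counter 0.007454457882139425 0.09225646581362833 0.05468763982613986
b1 143 [ 0.44  -0.017  0.091] [ 0.441 -0.017  0.091] [0.04  0.037 0.014] 1.3076815207017718
[ 0.415 -0.095  0.032] [0.498 0.008 1.308]
b2 147 [0.402 0.286 0.091] [0.401 0.286 0.091] [0.04  0.039 0.013] 1.3076815207017718
[ 0.378 -0.095  0.03 ] [0.498 0.306 1.308]
purple 133 [ 0.82  -0.053  0.091] [ 0.822 -0.053  0.092] [0.042 0.041 0.015] 1.3076815207017718
[ 0.498 -0.095  0.032] [ 0.843 -0.027  1.308]
carrier 787 [ 0.433 -0.272  0.089]
((487.0812072753906, -267.09051513671875), (235.09591674804688, 189.02870178222656), 4.500580310821533)
[(np.float64(-0.01), np.int64(2076)), (np.float64(0.0), np.int64(3258)), (np.float64(0.01), np.int64(5)), (np.float64(0.02), np.int64(8)), (np.float64(0.03), np.int64(35)), (np.float64(0.04), np.int64(568)), (np.float64(0.05), np.int64(2511)), (np.float64(0.06), np.int64(1001)), (np.float64(0.07), np.int64(152)), (np.float64(0.08), np.int64(599)), (np.float64(0.09), np.int64(315)), (np.float64(0.1), np.int64(3)), (np.float64(0.11), np.int64(4)), (np.float64(0.12), np.int64(2)), (np.float64(0.13), np.int64(0)), (np.float64(0.14), np.int64(7)), (np.float64(0.15), np.int64(41)), (np.float64(0.16), np.int64(11)), (np.float64(0.17), np.int64(1589)), (np.float64(0.18), np.int64(96)), (np.float64(0.19), np.int64(56)), (np.float64(0.2), np.int64(23)), (np.float64(0.21), np.int64(37)), (np.float64(0.22), np.int64(392)), (np.float64(0.23), np.int64(10)), (np.float64(0.24), np.int64(0)), (np.float64(0.25), np.int64(0)), (np.float64(0.26), np.int64(0)), (np.float64(0.27), np.int64(0)), (np.float64(0.28), np.int64(1))]
```

```bash
python3 - <<'E'
from h import *
np.set_printoptions(precision=4,suppress=True)
d=np.load("pics/top0.npy"); P=cloud("top",d); img=cv2.imread("pics/top0.png")
q=P[235:285,325:410].reshape(-1,3)
h=q[(abs(q[:,2]-0.088)<0.006)]
(c,s,a)=cv2.minAreaRect((h[:,:2]*1000).astype(np.float32)); print("carrier rect",c,s,a,np.median(h[:,2]))
# plate
m=(abs(P[...,2]-0.175)<0.006); m[:170]=0;m[290:]=0;m[:,:300]=0;m[:,425:]=0
h=P[m]; rect=cv2.minAreaRect((h[:,:2]*1000).astype(np.float32)); print("plate",rect,np.median(h[:,2]))
# wings
m=(P[...,2]>0.212)&(P[...,2]<0.24); m[:170]=0;m[290:]=0;m[:,:300]=0;m[:,425:]=0
n,l,st,ce=cv2.connectedComponentsWithStats(m.astype(np.uint8))
for i in range(1,n):
    if st[i,4]<15: continue
    h=P[l==i]; rc=cv2.minAreaRect((h[:,:2]*1000).astype(np.float32)); print(st[i],ce[i],np.median(h[:,2]),rc)
# handle
m=(P[...,2]>0.12)&(P[...,2]<0.165); m[:255]=0;m[295:]=0;m[:,:350]=0;m[:,390:]=0
h=P[m]; print("handle",len(h),h.mean(0),h.min(0),h.max(0))
# pocket floor
m=(abs(P[...,2]-0.064)<0.006); m[:240]=0;m[275:]=0;m[:,:335]=0;m[:,400:]=0
n,l,st,ce=cv2.connectedComponentsWithStats(m.astype(np.uint8))
for i in range(1,n):
    if st[i,4]<15: continue
    h=P[l==i]; print("pk",st[i],h.mean(0),cv2.minEnclosingCircle((h[:,:2]*1000).astype(np.float32)))
for nm,b in [("white",(424,220,450,240))]:
    q=P[b[1]:b[3],b[0]:b[2]].reshape(-1,3); h=q[(q[:,2]>0.12)&(q[:,2]<.15)]; print(nm,h.mean(0))
E
```

```text
carrier rect (420.1294860839844, -272.40924072265625) (100.80448913574219, 186.6171417236328) 6.102503299713135 0.08862243783089174
plate ((561.4763793945312, -257.3416442871094), (125.90486145019531, 236.25311279296875), 5.975221157073975) 0.17625538970357635
[390 190  22   8 109] [400.578  193.7156] 0.2257601650510117 ((616.3192749023438, -351.3309326171875), (58.77999496459961, 18.572580337524414), 79.85167694091797)
[320 198  21   8 110] [329.9182 201.4   ] 0.2245989600208177 ((595.34326171875, -153.23118591308594), (56.23619842529297, 18.410552978515625), 89.13780975341797)
[394 222  22   8 110] [404.4545 225.4727] 0.2256223023100793 ((526.9762573242188, -360.7715759277344), (58.00260543823242, 19.364551544189453), 83.50584411621094)
[323 230  22   8 105] [333.619  233.5143] 0.22569661303229416 ((506.02056884765625, -162.23898315429688), (18.58165168762207, 59.14281463623047), 14.764451026916504)
handle 50 [ 0.3637 -0.2768  0.1522] [ 0.3527 -0.287   0.1215] [ 0.3731 -0.2682  0.1596]
pk [341 240   8   8  40] [ 0.4754 -0.206   0.0619] ((476.9725036621094, -206.30950927734375), 14.770747184753418)
pk [379 240   7   4  22] [ 0.4811 -0.3259  0.0612] ((480.9090576171875, -326.125), 10.791558265686035)
pk [377 247  16  17 210] [ 0.4381 -0.3329  0.0647] ((438.53094482421875, -332.1353759765625), 26.429807662963867)
pk [358 249  17  17 220] [ 0.4318 -0.2726  0.0646] ((431.2176818847656, -273.4415283203125), 26.810819625854492)
pk [339 251  17  17 220] [ 0.4255 -0.2124  0.0645] ((425.5977478027344, -212.12210083007812), 26.46263313293457)
pk [362 270  11   5  25] [ 0.3864 -0.2767  0.0683] ((384.59039306640625, -275.3016052246094), 15.947942733764648)
white [ 0.5244 -0.4962  0.1327]
```

```bash
cat > plan.py <<'E'
import sys
from h import *
np.set_printoptions(precision=3,suppress=True)
s=r.read_state(); Rm=R.from_quat(s["tool_rot"]).as_matrix()
yaw=np.degrees(np.arctan2(Rm[1,0],Rm[0,0]))
print("t",round(s["time"],2),"tcp",s["tool_pos"],"jaw yaw",round(yaw,2),"down",Rm[:,1],"q",s["qpos"],"open",round(s["opening"],4),"F",s["wrist_force"])
if len(sys.argv)>3:
    t=np.array([float(a) for a in sys.argv[1:4]]); d=Rm.T@(t-s["tool_pos"])/0.06
    print("world shift",t-s["tool_pos"],"tool units",d,"min rows",np.ceil(np.abs(d).max()))
if len(sys.argv)>4:
    y=float(sys.argv[4]); dy=(y-yaw+90)%180-90
    print("turn units (half-turn eq)",-dy/8, "alt",-(dy-180*np.sign(dy))/8)
E
python3 plan.py 0.440 -0.017 0.24 90
```

```text
t 0.1 tcp [ 0.241 -0.603  0.23 ] jaw yaw -68.18 down [-0.001  0.002 -1.   ] q [ 1.092  0.384  0.044  1.599 -0.018  1.161 -0.05 ] open 0.0854 F [-0.63  -0.386 -0.663]
world shift [0.199 0.586 0.01 ] tool units [-7.83  -0.149  6.703] min rows 8.0
turn units (half-turn eq) 2.7276309245122725 alt -19.772369075487727
```

```bash
python3 -m jog '[[[0,0,0,1],[0,0,0,1],[0,-0.2,0,0]]]' 0; python3 plan.py 0.440 -0.017 0.24
```

```text
time: 0.48
tool_pos: [0.2411, -0.6021, 0.2416]
tool_rot: [-0.525, 0.475, -0.472, 0.526]
wrist_force: [-0.4, 0.4, -0.4]
opening: 0.0852
t 0.47 tcp [ 0.241 -0.602  0.242] jaw yaw -84.08 down [-0.002  0.004 -1.   ] q [ 1.055  0.375  0.091  1.589 -0.036  1.184 -0.314] open 0.0852 F [-0.393  0.445 -0.415]
world shift [ 0.199  0.585 -0.002] tool units [-9.357  0.058  4.303] min rows 10.0
```

```bash
python3 -m jog '[[[-0.9,0,0.43,0],[-0.95,0,0.43,0],[-0.95,0,0.43,0],[-0.95,0,0.43,0],[-0.95,0,0.43,0],[-0.95,0,0.43,0],[-0.95,0,0.43,0],[-0.95,0,0.43,0]]]'; python3 plan.py 0.440 -0.017 0.15
```

```text
time: 1.48
tool_pos: [0.4016, -0.1306, 0.2444]
tool_rot: [-0.525, 0.472, -0.474, 0.525]
wrist_force: [1.0, -0.0, 0.2]
opening: 0.0855
t 1.48 tcp [ 0.402 -0.131  0.244] jaw yaw -84.04 down [ 0.002 -0.001 -1.   ] q [ 0.55  -0.06  -0.32   2.084 -0.02   1.112 -1.228] open 0.0855 F [ 0.953 -0.01   0.172]
world shift [ 0.038  0.114 -0.094] tool units [-1.819  1.572  0.831] min rows 2.0
```

I found two short amber bottles with black caps, at top (285,256) and (188,269). I rule out the purple one at (296,138), the tall red-capped bottle at (260,108) and the white one with a black cap at (292,110). The enlarged crops confirm this. The carrier's pockets are at (348,260), (367,258) and (385,255), the four wings are at (334,233), (404,225), (330,201) and (400,194), and the handle ball is at (373,283).

```bash
python3 -m jog '[[[-0.9,0,0.42,0],[-0.92,0.5,0.41,0],[0,1,0,0]]]'; cat > look.py <<'E'
import sys
from h import *
tag=sys.argv[1]
for n in ["top","side"]:
    p,d=r.camera(n); cv2.imwrite(f"pics/{n}_{tag}.png",p); np.save(f"pics/{n}_{tag}.npy",d)
E
cat > bot.py <<'E'
# cap tops (z .084-.1) dark blobs on counter from the top view depth
import sys
from h import *
np.set_printoptions(precision=4,suppress=True)
tag=sys.argv[1]
d=np.load(f"pics/top_{tag}.npy"); img=cv2.imread(f"pics/top_{tag}.png").max(2); P=cloud("top",d)
for z0 in (0.092,0.156):
    m=((abs(P[...,2]-z0)<0.007)&(img<75)&(P[...,0]<0.6)&(P[...,0]>0.3)).astype(np.uint8)
    n,l,st,ce=cv2.connectedComponentsWithStats(m)
    for i in range(1,n):
        if st[i,4]<40: continue
        h=P[l==i]; c,rr=cv2.minEnclosingCircle((h[:,:2]*1000).astype(np.float32)); print(z0,ce[i],st[i,4],h.mean(0),np.array(c),rr)
E
python3 look.py a; python3 bot.py a; python3 plan.py 0.440 -0.017 0.03
```

```text
time: 1.85
tool_pos: [0.4438, -0.0176, 0.159]
tool_rot: [-0.524, 0.468, -0.474, 0.531]
wrist_force: [0.3, -1.3, -0.6]
opening: 0.0851
0.092 [184.0775 269.0563] 142 [0.4029 0.2865 0.091 ] [402.8929 286.8302] 20.47274398803711
t 1.95 tcp [ 0.433 -0.022  0.151] jaw yaw -83.86 down [-0.012  0.001 -1.   ] q [ 0.41   0.107 -0.471  2.144  0.059  0.915 -1.559] open 0.0849 F [-1.029 -0.236  0.384]
world shift [ 0.007  0.005 -0.121] tool units [-0.058  2.013  0.154] min rows 3.0
```

View pics/top_a.png

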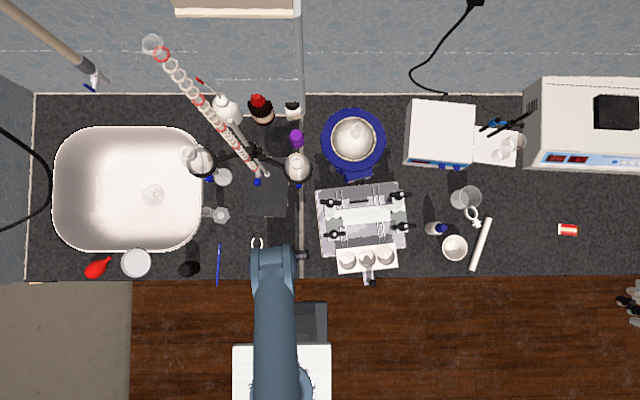

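View pics/side_a.png

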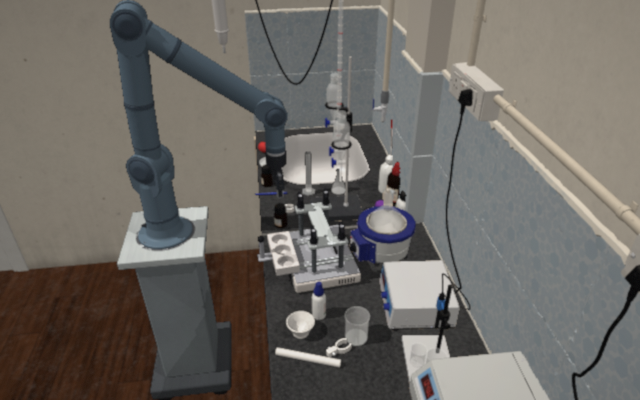

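```bash
python3 -m jog '[[[0,0.6,0,0],[0,0,0,0],[0,0,0,0]]]'; python3 plan.py 0.440 -0.017 0.03; python3 - <<'E'
from h import *
# side check of bottle 1: expected pixel of cap top centre vs before/after
print(proj("side",[.44,-.017,.092]))
a=cv2.imread("pics/side0.png").astype(int);b=cv2.imread("pics/side_a.png").astype(int)
print(np.abs(a-b)[200:232,270:292].max(2).mean())
E
```

```text
time: 2.33
tool_pos: [0.4394, -0.0235, 0.1216]
tool_rot: [-0.524, 0.473, -0.475, 0.525]
wrist_force: [0.0, 0.9, -0.3]
opening: 0.0856
t 2.33 tcp [ 0.439 -0.024  0.122] jaw yaw -84.22 down [ 0.003 -0.001 -1.   ] q [ 0.401  0.16  -0.466  2.163  0.098  0.835 -1.595] open 0.0856 F [ 0.004  0.894 -0.335]
world shift [ 0.001  0.007 -0.092] tool units [-0.109  1.526  0.017] min rows 2.0
[280.29781409 204.94888016]
4.78125
```

```bash
python3 -m jog '[[[-0.11,0,0.02,0],[0,0.5,0,0],[0,0.5,0,0],[0,0.5,0,0],[0,0,0,0],[0,0,0,0]]]'; python3 -m jog '[[[0,0,0,0],[0,0,0,0],[0,0,0,0],[0,0,0,0],[0,0,0,0],[0,0,0,0]]]' 1; python3 plan.py 0.44 -0.017 0.2
```

```text
time: 3.08
tool_pos: [0.4399, -0.0159, 0.0309]
tool_rot: [-0.524, 0.473, -0.475, 0.525]
wrist_force: [0.6, -0.2, 0.5]
opening: 0.0858
time: 3.82
tool_pos: [0.4396, -0.0159, 0.031]
tool_rot: [-0.524, 0.473, -0.475, 0.525]
wrist_force: [-2.1, 0.3, 7.9]
opening: 0.0474
t 3.83 tcp [ 0.44  -0.016  0.031] jaw yaw -84.18 down [ 0.002 -0.    -1.   ] q [ 0.335  0.336 -0.428  2.209  0.234  0.636 -1.73 ] open 0.0474 F [-2.134  0.318  7.891]
world shift [ 0.    -0.001  0.169] tool units [ 0.021 -2.817  0.01 ] min rows 3.0
```

```bash
python3 -m jog '[[[0,-0.5,0,0],[0,-0.9,0,0],[0,-0.9,0,0],[0,-0.9,0,0],[0,0,0,0]]]'; python3 plan.py 0.438 -0.3325 0.215
```

```text
time: 4.45
tool_pos: [0.442, -0.0161, 0.2263]
tool_rot: [-0.523, 0.471, -0.477, 0.527]
wrist_force: [-0.2, 0.1, -2.2]
opening: 0.0474
t 4.45 tcp [ 0.442 -0.016  0.226] jaw yaw -84.2 down [ 0.011 -0.002 -1.   ] q [ 0.443  0.005 -0.498  2.065  0.005  1.062 -1.526] open 0.0474 F [-0.155  0.077 -2.191]
world shift [-0.004 -0.316 -0.011] tool units [ 5.238  0.197 -0.603] min rows 6.0
```

```bash
python3 -m jog '[[[0.75,0,-0.09,0],[0.75,0,-0.09,0],[0.75,0,-0.09,0],[0.75,0,-0.09,0],[0.75,0,-0.09,0],[0.75,0,-0.09,0],[0.74,0,-0.06,0],[0,0.19,0,0]]]';python3 -m jog '[[[0,0,0,0],[0,0,0,0],[0,0,0,0]]]'; python3 look.py b; python3 bot.py b; python3 plan.py 0.438 -0.3325 0.12; python3 - <<'E'
from h import *
for n in ["top","side"]:
    p=cv2.imread(f"pics/{n}_b.png"); q=p[170:310,300:460] if n=="top" else p[170:300,230:390]
    cv2.imwrite(f"pics/{n}_b_c.png",cv2.resize(q,None,fx=4,fy=4))
E
```

```text
time: 5.45
tool_pos: [0.4321, -0.3374, 0.2083]
tool_rot: [0.524, -0.476, 0.476, -0.522]
wrist_force: [0.5, 0.2, -3.4]
opening: 0.0469
time: 5.82
tool_pos: [0.435, -0.3312, 0.2102]
tool_rot: [-0.525, 0.473, -0.473, 0.525]
wrist_force: [0.6, 0.2, -3.1]
opening: 0.0474
0.092 [183.9493 269.0652] 138 [0.4029 0.2868 0.0913] [402.8195 286.6619] 20.168994903564453
t 5.92 tcp [ 0.435 -0.332  0.211] jaw yaw -84.09 down [ 0.001 -0.    -1.   ] q [ 0.757  0.221 -0.203  1.86   0.05   1.065 -0.934] open 0.0472 F [-0.595  0.861 -1.588]
world shift [ 0.003 -0.001 -0.091] tool units [0.015 1.509 0.048] min rows 2.0
```

View pics/top_b_c.png

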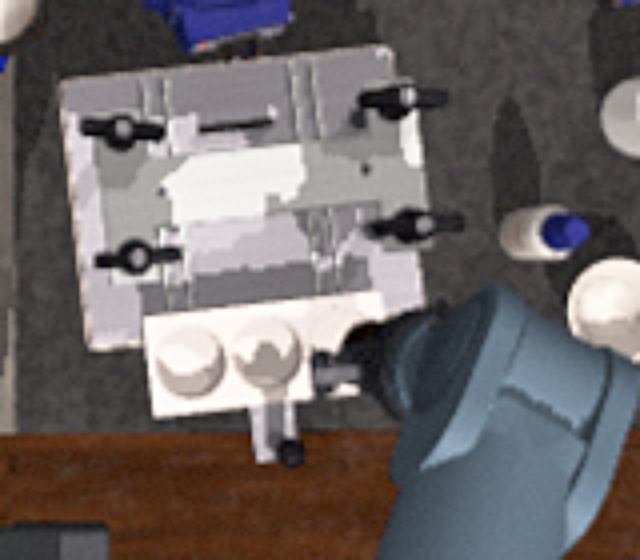

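View pics/side_b_c.png

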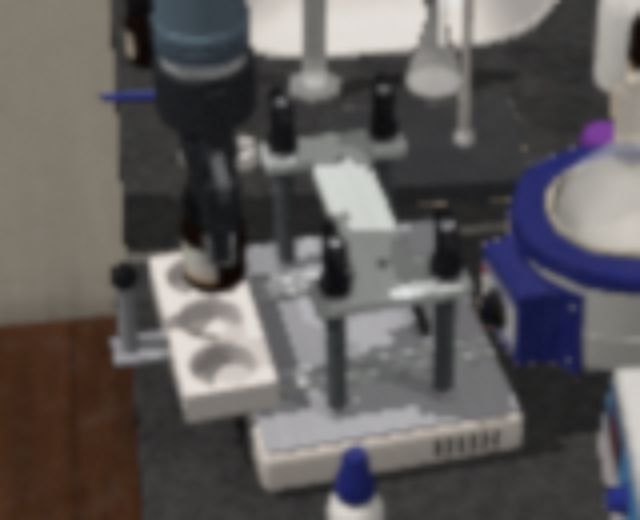

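```bash
cat > cyl.py <<'E'
import sys
from h import *
from scipy.optimize import least_squares
np.set_printoptions(precision=4,suppress=True)
tag,x,y,z0,z1=sys.argv[1],*map(float,sys.argv[2:6])
for n in ["side","top"]:
    P=cloud(n,np.load(f"pics/{n}_{tag}.npy")); m=(P[...,2]>z0)&(P[...,2]<z1)&(np.hypot(P[...,0]-x,P[...,1]-y)<0.035)
    h=P[m][:,:2]; print(n,len(h))
    if len(h)<20: continue
    f=lambda c:np.hypot(h[:,0]-c[0],h[:,1]-c[1])-0.025
    s=least_squares(f,[x,y+0.005],loss="soft_l1",f_scale=0.001); print(s.x,np.abs(f(s.x)).mean(),P[m][:,2].min())
E
python3 cyl.py b 0.435 -0.332 0.183 0.205
python3 - <<'E'
from h import *
np.set_printoptions(precision=4,suppress=True)
for n,t in [("side","0"),("top","0")]:
    P=cloud(n,np.load(f"pics/{n}{t}.npy"))
    # plate centre, pocket tops by side camera
    m=(abs(P[...,2]-0.176)<0.005)&(P[...,0]>0.45)&(P[...,0]<0.7)&(P[...,1]<-0.1)&(P[...,1]>-0.42)
    print(n,cv2.minAreaRect((P[m][:,:2]*1000).astype(np.float32)),np.median(P[m][:,2]))
    m=(abs(P[...,2]-0.088)<0.006)&(P[...,0]>0.37)&(P[...,0]<0.5)&(P[...,1]<-0.15)&(P[...,1]>-0.40)
    print(cv2.minAreaRect((P[m][:,:2]*1000).astype(np.float32)),np.median(P[m][:,2]))
E
```

```text
side 84
[ 0.4341 -0.3313] 0.0014501427477043582 0.18303799311954927
top 10
side ((558.7880249023438, -259.5246887207031), (125.77642822265625, 242.87803649902344), 6.057249546051025) 0.17559923478512984
((450.77069091796875, -266.20001220703125), (117.73938751220703, 200.3750762939453), 5.963061332702637) 0.087462409970678
top ((561.4534301757812, -257.1227111816406), (125.90486145019531, 235.81298828125), 5.975221157073975) 0.17627892928324884
((420.1294860839844, -272.40924072265625), (100.80448913574219, 186.6171417236328), 6.102503299713135) 0.08860713215081173
```

```bash
python3 - <<'E'
from h import *
np.set_printoptions(precision=4,suppress=True)
for n,box in [("side",(262,228,302,278)),("top",(330,235,405,278))]:
    img=cv2.imread(f"pics/{n}0.png"); P=cloud(n,np.load(f"pics/{n}0.npy")); u0,v0,u1,v1=box
    M=np.zeros((400,640),bool); M[v0:v1,u0:u1]=1
    m=M&(abs(P[...,2]-0.088)<0.003)&(img.min(2)>120)&(P[...,0]<0.475)&(P[...,0]>0.38)
    h=P[m]; rc=cv2.minAreaRect((h[:,:2]*1000).astype(np.float32)); print(n,rc,len(h))
    # pocket rims: holes (z<0.080) inside the block, use region extents
    mm=(m*255).astype(np.uint8); cs,hi=cv2.findContours(mm,cv2.RETR_CCOMP,cv2.CHAIN_APPROX_NONE)
    for c,hh in zip(cs,hi[0]):
        if hh[3]>=0 and cv2.contourArea(c)>40:
            q=c[:,0,:].astype(float); W=onz(n,q[:,0],q[:,1],0.088)
            (e,ax,an)=cv2.fitEllipse((W[:,:2]*1000).astype(np.float32)); print(" hole",e,ax)
for n in ["side","top"]:
    img=cv2.imread(f"pics/{n}0.png").max(2); P=cloud(n,np.load(f"pics/{n}0.npy"))
    for x,y in [(.44,-.017),(.402,.286)]:
        m=(abs(P[...,2]-.092)<.004)&(np.hypot(P[...,0]-x,P[...,1]-y)<.024)&(img<80); h=P[m]
        print(n,len(h),h.mean(0),cv2.minEnclosingCircle((h[:,:2]*1000).astype(np.float32)))
E
```

```text
side ((430.68731689453125, -271.421875), (76.70498657226562, 194.16067504882812), 5.963061332702637) 351
 hole (430.3339538574219, -271.55804443359375) (57.49570083618164, 64.44949340820312)
top ((432.2727966308594, -271.2193603515625), (76.34188079833984, 186.42286682128906), 6.080637454986572) 571
 hole (432.6062927246094, -271.2743225097656) (57.41305923461914, 60.72547912597656)
side 40 [ 0.437  -0.0183  0.0915] ((434.0251159667969, -17.94424057006836), 20.085973739624023)
side 21 [0.3995 0.2817 0.0913] ((399.9251403808594, 281.0359191894531), 17.692813873291016)
top 115 [ 0.4402 -0.0162  0.0919] ((440.9669494628906, -15.654735565185547), 19.928842544555664)
top 121 [0.4014 0.2867 0.0915] ((401.8157958984375, 286.76483154296875), 20.265239715576172)
```

```bash
python3 -m jog '[[[0,0.5,0.05,0],[0,0.5,0,0],[0,0.2,0,0],[0,0,0,0],[0,0,0,0]]]'; python3 plan.py 0.4377 -0.3316 0.12
```

```text
time: 6.55
tool_pos: [0.4386, -0.3329, 0.1395]
tool_rot: [-0.525, 0.473, -0.475, 0.525]
wrist_force: [1.5, 0.6, -2.9]
opening: 0.0475
t 6.55 tcp [ 0.439 -0.333  0.14 ] jaw yaw -84.18 down [ 0.002 -0.002 -1.   ] q [ 0.747  0.309 -0.199  1.913  0.076  0.924 -0.958] open 0.0475 F [ 1.543  0.599 -2.865]
world shift [-0.001  0.001 -0.02 ] tool units [-0.024  0.325 -0.013] min rows 1.0
```

```bash
python3 -m jog '[[[-0.02,0.1,-0.015,0],[0,0.1,0,0],[0,0.1,0,0],[0,0.1,0,0],[0,0,0,0],[0,0,0,0]]]'; python3 plan.py 0.4377 -0.3316 0.096
```

```text
time: 7.3
tool_pos: [0.4366, -0.3312, 0.1141]
tool_rot: [-0.525, 0.474, -0.474, 0.525]
wrist_force: [0.4, 0.6, -2.5]
opening: 0.0474
t 7.3 tcp [ 0.437 -0.331  0.114] jaw yaw -84.18 down [ 0. -0. -1.] q [ 0.743  0.341 -0.196  1.934  0.085  0.875 -0.966] open 0.0474 F [ 0.445  0.609 -2.489]
world shift [ 0.001 -0.    -0.018] tool units [0.008 0.301 0.018] min rows 1.0
```

No contact so far (Fz is -2.5 N, which is the bottle's weight), and the bottom should now be below the rim.

```bash
python3 -m jog '[[[0,0.1,0,0],[0,0.1,0,0],[0,0.08,0,0],[0,0,0,0],[0,0,0,0]]]'; python3 plan.py 0.4377 -0.3316 0.096
```

```text
time: 7.92
tool_pos: [0.4366, -0.3312, 0.0973]
tool_rot: [-0.525, 0.474, -0.474, 0.525]
wrist_force: [0.1, 0.0, -2.7]
opening: 0.0473
t 7.92 tcp [ 0.437 -0.331  0.097] jaw yaw -84.18 down [ 0. -0. -1.] q [ 0.74   0.365 -0.194  1.943  0.092  0.842 -0.971] open 0.0473 F [ 0.1    0.012 -2.741]
world shift [ 0.001 -0.    -0.001] tool units [0.009 0.022 0.018] min rows 1.0
```

```bash
python3 -m jog '[[[0,0.03,0,0],[0,0,0,0]]]'; python3 -m jog '[[[0,0,0,0],[0,0,0,0],[0,0,0,0],[0,0,0,0]]]' 0; python3 -m jog '[[[0,-0.5,0,0],[0,-0.9,0,0],[0,-0.9,0,0],[0,0,0,0]]]'; python3 plan.py 0.402 0.2865 0.235
```

```text
time: 8.18
tool_pos: [0.4365, -0.3311, 0.0955]
tool_rot: [-0.525, 0.474, -0.474, 0.525]
wrist_force: [0.8, 0.5, -3.0]
opening: 0.0477
time: 8.68
tool_pos: [0.4367, -0.3313, 0.0957]
tool_rot: [-0.525, 0.474, -0.474, 0.525]
wrist_force: [-0.2, -0.5, 0.5]
opening: 0.0853
time: 9.18
tool_pos: [0.4401, -0.3334, 0.2397]
tool_rot: [-0.524, 0.47, -0.478, 0.525]
wrist_force: [0.6, 0.3, 0.2]
opening: 0.0853
t 9.18 tcp [ 0.44  -0.333  0.24 ] jaw yaw -84.18 down [ 0.01  -0.007 -1.   ] q [ 0.758  0.195 -0.207  1.827  0.045  1.112 -0.934] open 0.0853 F [0.571 0.309 0.218]
world shift [-0.038  0.62  -0.005] tool units [-10.343  -0.004   0.416] min rows 11.0
```

```bash
python3 -m jog '[[[-0.8,0,0.03,0],[-0.8,0,0.03,0],[-0.8,0,0.03,0],[-0.8,0,0.03,0],[-0.8,0,0.03,0],[-0.8,0,0.03,0],[-0.8,0,0.03,0],[-0.8,0,0.03,0]]]';  python3 look.py c; python3 bot.py c; python3 plan.py 0.402 0.2865 0.235; python3 - <<'E'
from h import *
for n in ["top","side"]:
    p=cv2.imread(f"pics/{n}_c.png"); q=p[170:310,300:460] if n=="top" else p[170:300,230:390]
    cv2.imwrite(f"pics/{n}_c_c.png",cv2.resize(q,None,fx=4,fy=4))
E
```

```text
time: 10.18
tool_pos: [0.411, 0.0536, 0.2328]
tool_rot: [0.525, -0.474, 0.474, -0.524]
wrist_force: [1.4, -0.1, -0.3]
opening: 0.0852
0.092 [184.1056 269.2394] 142 [0.4024 0.2864 0.091 ] [402.3279 286.8595] 21.06315040588379
0.156 [389.9267 256.6667] 150 [ 0.4378 -0.3308  0.1562] [ 437.3035 -331.2333] 20.851930618286133
0.156 [371.95 282.8 ] 40 [ 0.3626 -0.2768  0.1543] [ 362.6771 -277.3904] 10.097786903381348
t 10.28 tcp [0.411 0.058 0.233] jaw yaw -83.6 down [-0.     0.002 -1.   ] q [ 0.382 -0.057 -0.594  2.1   -0.038  1.089 -1.652] open 0.0855 F [ 0.757 -0.499  0.161]
world shift [-0.009  0.228  0.002] tool units [-3.799 -0.024  0.28 ] min rows 4.0
```

View pics/top_c_c.png

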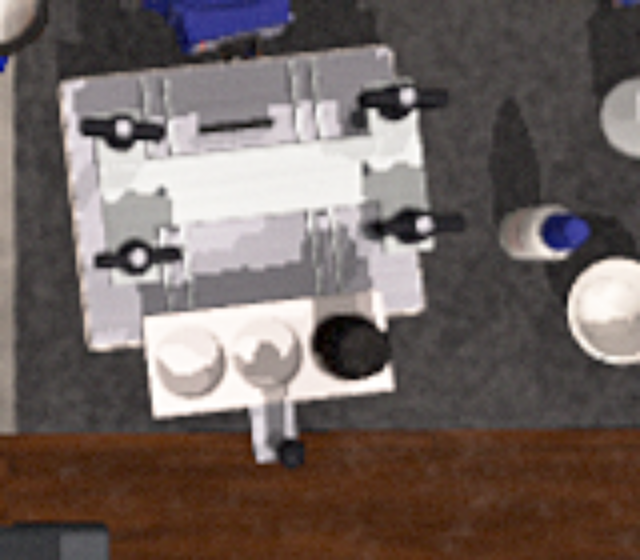

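View pics/top_c.png

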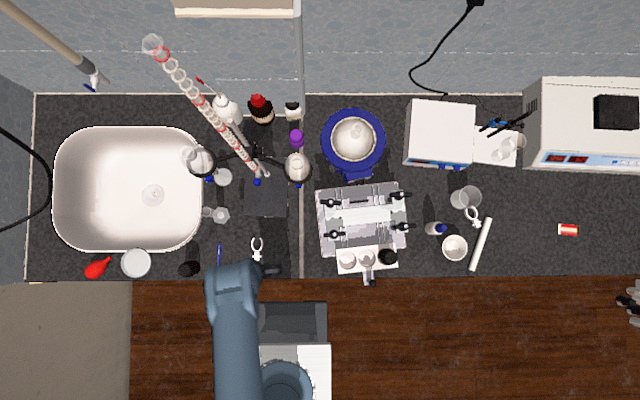

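Bottle 1 is standing in the right pocket at (388,257), with its cap top at z 0.156 as it should be. Bottle 2 has not moved, at (188,269).

```bash
python3 -m jog '[[[-0.75,0,0.05,0],[-0.75,0,0.05,0],[-0.75,0,0.05,0],[-0.75,0,0.05,0],[-0.76,0.5,0.05,0],[0,0.9,0,0],[0,0,0,0],[0,0,0,0]]]';python3 plan.py 0.401 0.2855 0.03; python3 look.py d; python3 bot.py d
```

```text
time: 11.28
tool_pos: [0.4045, 0.2778, 0.1501]
tool_rot: [-0.524, 0.474, -0.474, 0.525]
wrist_force: [0.3, -0.2, 0.8]
opening: 0.0855
t 11.28 tcp [0.405 0.278 0.15 ] jaw yaw -84.25 down [ 0.  0. -1.] q [ 0.047  0.275 -0.812  2.017  0.245  0.947 -2.361] open 0.0855 F [ 0.308 -0.228  0.775]
world shift [-0.004  0.008 -0.12 ] tool units [-0.134  2.001 -0.046] min rows 3.0
0.156 [389.7947 256.6821] 151 [ 0.4377 -0.3304  0.1562] [ 437.7007 -331.2169] 20.513025283813477
0.156 [372.1463 282.7805] 41 [ 0.3627 -0.2773  0.1545] [ 362.2234 -277.9359] 10.641429901123047
```

View pics/side_d.png

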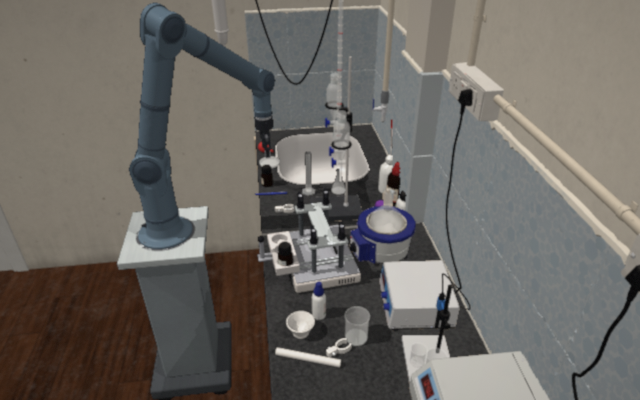

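Bottle 2 is still at side (266,176), under the gripper. I'll go down onto it.

```bash
python3 -m jog '[[[-0.13,0,-0.05,0],[0,0.5,0,0],[0,0.7,0,0],[0,0.5,0,0],[0,0.3,0,0],[0,0,0,0],[0,0,0,0]]]'; python3 plan.py 0.401 0.2855 0.03;  python3 -m jog '[[[0,0,0,0],[0,0,0,0],[0,0,0,0],[0,0,0,0],[0,0,0,0],[0,0,0,0]]]' 1; python3 plan.py 0.40 0.2855 0.23
```

```text
time: 12.25
tool_pos: [0.4012, 0.2867, 0.0308]
tool_rot: [-0.524, 0.474, -0.474, 0.526]
wrist_force: [-1.0, 0.4, 0.1]
opening: 0.0853
t 12.25 tcp [0.401 0.287 0.031] jaw yaw -84.18 down [ 0.002  0.002 -1.   ] q [-0.093  0.482 -0.698  2.079  0.462  0.733 -2.555] open 0.0853 F [-0.988  0.368  0.114]
world shift [-0.    -0.001 -0.001] tool units [ 0.02   0.014 -0.005] min rows 1.0
time: 13.0
tool_pos: [0.4011, 0.2877, 0.0312]
tool_rot: [-0.524, 0.474, -0.474, 0.526]
wrist_force: [-0.7, 0.1, 7.2]
opening: 0.0475
t 13.0 tcp [0.401 0.288 0.031] jaw yaw -84.16 down [ 0.003  0.003 -1.   ] q [-0.093  0.481 -0.699  2.079  0.461  0.733 -2.555] open 0.0475 F [-0.732  0.112  7.179]
world shift [-0.001 -0.002  0.199] tool units [ 0.026 -3.313 -0.012] min rows 4.0
```

```bash
python3 -m jog '[[[0,-0.5,0,0],[0,-0.9,0,0],[0,-0.9,0,0],[0,-0.9,0,0],[0,0,0,0]]]'; python3 plan.py 0.4245 -0.212 0.215
```

```text
time: 13.62
tool_pos: [0.4026, 0.2879, 0.226]
tool_rot: [-0.521, 0.473, -0.475, 0.528]
wrist_force: [0.7, 0.4, -3.2]
opening: 0.0473
t 13.62 tcp [0.403 0.288 0.226] jaw yaw -84.19 down [ 0.009  0.004 -1.   ] q [ 0.105  0.171 -0.871  1.941  0.152  1.085 -2.298] open 0.0473 F [ 0.747  0.447 -3.237]
world shift [ 0.022 -0.5   -0.011] tool units [ 8.327  0.154 -0.483] min rows 9.0
```

```bash
python3 -m jog '[[[0.6,0,-0.04,0],[0.8,0,-0.04,0],[0.8,0,-0.04,0],[0.8,0,-0.04,0],[0.8,0,-0.04,0],[0.8,0,-0.04,0],[0.8,0,-0.04,0],[0.8,0,-0.04,0]]]'; python3 -m jog '[[[0.8,0,-0.04,0],[0.7,0,-0.04,0],[0.4,0,-0.03,0],[0,0,0,0],[0,0,0,0],[0,0,0,0]]]'; python3 plan.py 0.4245 -0.212 0.12
```

```text
time: 14.62
tool_pos: [0.4165, -0.0877, 0.2192]
tool_rot: [0.526, -0.475, 0.473, -0.524]
wrist_force: [0.5, -0.8, -2.8]
opening: 0.0471
time: 15.38
tool_pos: [0.4235, -0.1986, 0.2208]
tool_rot: [0.525, -0.474, 0.473, -0.525]
wrist_force: [-1.0, 0.2, -2.9]
opening: 0.0471
t 15.38 tcp [ 0.423 -0.199  0.221] jaw yaw -84.02 down [-0.001  0.001 -1.   ] q [ 0.714  0.068 -0.374  2.015  0.028  1.066 -1.139] open 0.0471 F [-1.022  0.158 -2.9  ]
world shift [ 0.001 -0.013 -0.101] tool units [ 0.225  1.68  -0.004] min rows 2.0
```

```bash
python3 -m jog '[[[0.22,0.3,0,0],[0,0.5,0,0],[0,0.5,0,0],[0,0.1,0,0],[0,0,0,0],[0,0,0,0],[0,0,0,0]]]'; python3 plan.py 0.4245 -0.212 0.115;python3 look.py e; python3 cyl.py e 0.4245 -0.212 0.113 0.132
```

```text
time: 16.25
tool_pos: [0.4261, -0.214, 0.1387]
tool_rot: [-0.525, 0.473, -0.475, 0.525]
wrist_force: [1.0, -0.5, -2.9]
opening: 0.0472
t 16.25 tcp [ 0.426 -0.214  0.139] jaw yaw -84.18 down [ 0.002 -0.001 -1.   ] q [ 0.71   0.192 -0.358  2.075  0.087  0.886 -1.166] open 0.0472 F [ 0.965 -0.472 -2.918]
world shift [-0.002  0.002 -0.024] tool units [-0.036  0.395 -0.024] min rows 1.0
side 62
[ 0.4256 -0.2151] 0.00195533544342726 0.11309671318882852
top 2
```

```bash
python3 -m jog '[[[-0.035,0.1,-0.02,0],[0,0.1,0,0],[0,0.1,0,0],[0,0.08,0,0],[0,0,0,0],[0,0,0,0]]]'; python3 plan.py 0.4245 -0.212 0.096
```

```text
time: 17.1
tool_pos: [0.4239, -0.2116, 0.1147]
tool_rot: [-0.525, 0.474, -0.474, 0.525]
wrist_force: [-0.0, 0.3, -1.8]
opening: 0.0474
t 17.1 tcp [ 0.424 -0.212  0.115] jaw yaw -84.18 down [ 0. -0. -1.] q [ 0.703  0.225 -0.355  2.097  0.105  0.836 -1.184] open 0.0474 F [-0.018  0.266 -1.812]
world shift [ 0.001 -0.    -0.019] tool units [0.008 0.312 0.01 ] min rows 1.0
```

```bash
python3 -m jog '[[[0,0.1,0,0],[0,0.1,0,0],[0,0.11,0,0],[0,0,0,0],[0,0,0,0]]]'; python3 -m jog '[[[0,0,0,0],[0,0,0,0],[0,0,0,0],[0,0,0,0]]]' 0; python3 -m jog '[[[0,-0.5,0,0],[0,-0.9,0,0],[0,-0.9,0,0],[0,0,0,0]]]'; python3 plan.py 0.363 -0.279 0.235 6; python3 look.py f; python3 bot.py f
```

```text
time: 17.73
tool_pos: [0.4235, -0.2114, 0.0959]
tool_rot: [0.525, -0.474, 0.474, -0.525]
wrist_force: [-0.4, -0.2, -3.1]
opening: 0.0479
time: 18.23
tool_pos: [0.4239, -0.2117, 0.0963]
tool_rot: [-0.525, 0.474, -0.474, 0.525]
wrist_force: [-1.1, -0.3, 0.8]
opening: 0.0854
time: 18.73
tool_pos: [0.4275, -0.2131, 0.2395]
tool_rot: [-0.524, 0.47, -0.478, 0.526]
wrist_force: [-0.0, -0.4, 0.5]
opening: 0.0854
t 18.73 tcp [ 0.427 -0.213  0.24 ] jaw yaw -84.19 down [ 0.01  -0.006 -1.   ] q [ 0.734  0.058 -0.368  1.982  0.025  1.093 -1.115] open 0.0854 F [-0.037 -0.438  0.489]
world shift [-0.064 -0.066 -0.005] tool units [ 0.984  0.071 -1.181] min rows 2.0
turn units (half-turn eq) 11.226767554726784 alt -11.273232445273216
0.156 [390.1776 254.8692] 107 [ 0.443  -0.3317  0.1562] [ 437.7638 -330.5897] 20.670330047607422
```

```bash
python3 -m jog '[[[0.5,0,-0.6,0],[0.48,0,-0.62,0],[0,0,0,0],[0,0,0,0],[0,0,0,0]]]'; python3 look.py g;python3 bot.py g; python3 plan.py 0.3607 -0.2788 0.118;  python3 - <<'E'
from h import *
for n in ["top","side"]:
    p=cv2.imread(f"pics/{n}_g.png"); q=p[170:310,300:460] if n=="top" else p[170:300,230:390]
    cv2.imwrite(f"pics/{n}_g_c.png",cv2.resize(q,None,fx=4,fy=4))
E
```

```text
time: 19.45
tool_pos: [0.3574, -0.2761, 0.2333]
tool_rot: [-0.525, 0.474, -0.473, 0.525]
wrist_force: [0.0, 1.3, 0.3]
opening: 0.0857
0.156 [389.7533 256.76  ] 150 [ 0.4375 -0.3304  0.156 ] [ 437.344  -330.3035] 20.28168296813965
0.156 [349.465  261.3185] 157 [ 0.4254 -0.2118  0.1558] [ 424.7426 -212.4142] 20.671422958374023
t 19.55 tcp [ 0.358 -0.276  0.234] jaw yaw -84.03 down [-0.     0.001 -1.   ] q [ 0.845  0.015 -0.278  2.038  0.004  1.09  -0.902] open 0.0854 F [ 0.345  0.428 -0.979]
world shift [ 0.003 -0.002 -0.116] tool units [0.047 1.929 0.048] min rows 2.0
```

View pics/side_g_c.png

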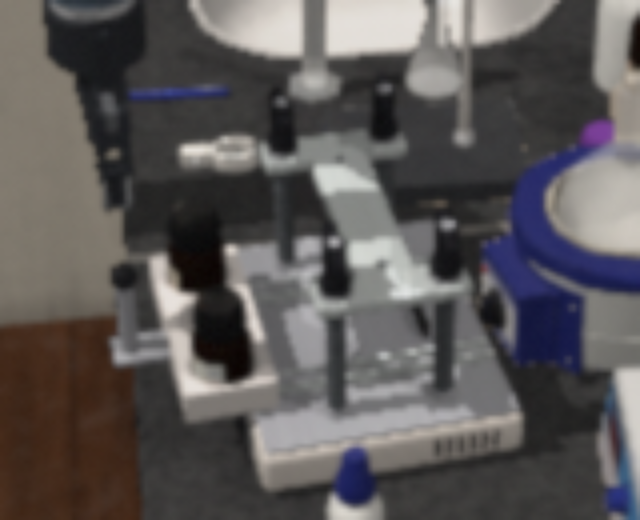

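View pics/top_g_c.png

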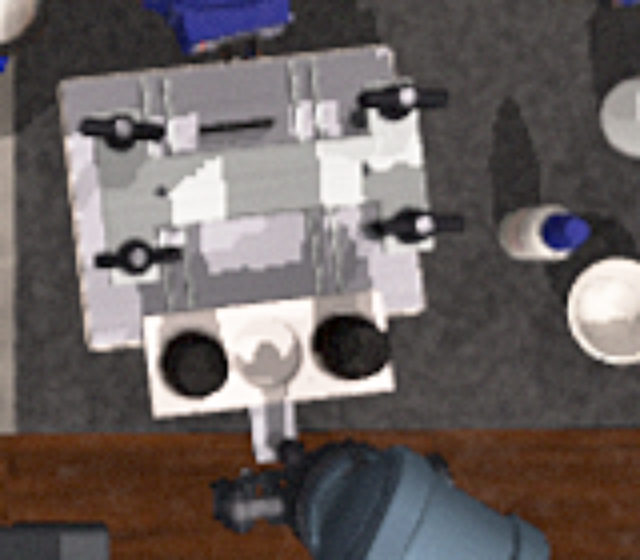

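Both amber bottles stand in the outer pockets, at top (349,261) and (390,257), each with its cap top at z 0.156. Next I'll grip the handle post.

```bash
python3 -m jog '[[[0.04,0,0.06,0],[0,0.6,0,0],[0,0.6,0,0],[0,0.5,0,0],[0,0.2,0,0],[0,0,0,0],[0,0,0,0]]]'; python3 plan.py 0.3615 -0.278 0.118
```

```text
time: 20.42
tool_pos: [0.3619, -0.2802, 0.1214]
tool_rot: [-0.525, 0.473, -0.475, 0.525]
wrist_force: [0.7, 0.6, 0.3]
opening: 0.0855
t 20.43 tcp [ 0.362 -0.28   0.121] jaw yaw -84.17 down [ 0.002 -0.002 -1.   ] q [ 0.829  0.177 -0.278  2.133  0.065  0.837 -0.958] open 0.0855 F [0.667 0.641 0.274]
world shift [-0.     0.002 -0.003] tool units [-0.037  0.056 -0.002] min rows 1.0
```

```bash
python3 -m jog '[[[-0.03,0.05,0,0],[0,0,0,0],[0,0,0,0]]]' 0.5;python3 -m jog '[[[0,0,0,0],[0,0,0,0],[0,0,0,0],[0,0,0,0],[0,0,0,0],[0,0,0,0]]]' 1; python3 plan.py 0.4905 -0.265 0.118
```

```text
time: 20.8
tool_pos: [0.3606, -0.2778, 0.1174]
tool_rot: [0.525, -0.474, 0.474, -0.525]
wrist_force: [-0.4, -0.3, 0.4]
opening: 0.0426
time: 21.55
tool_pos: [0.3605, -0.2772, 0.1173]
tool_rot: [-0.525, 0.474, -0.474, 0.525]
wrist_force: [-1.3, 2.3, 6.4]
opening: 0.0143
t 21.55 tcp [ 0.36  -0.277  0.117] jaw yaw -84.17 down [-0.     0.001 -1.   ] q [ 0.826  0.18  -0.279  2.139  0.066  0.831 -0.963] open 0.0143 F [-1.314  2.305  6.372]
world shift [0.13  0.012 0.001] tool units [ 0.018 -0.012  2.177] min rows 3.0
```

```bash
python3 -m jog '[[[0,0,0.1,0],[0,0,0.2,0],[0,0,0.2,0],[0,0,0.2,0],[0,0,0.2,0],[0,0,0.2,0],[0,0,0.2,0],[0,0,0.2,0]]]'; python3 -m jog '[[[0,0,0.2,0],[0,0,0.2,0],[0,0,0.15,0],[0,0,0.05,0],[0,0,0,0],[0,0,0,0]]]'; python3 plan.py 0.4905 -0.265 0.118
```

```text
time: 22.55
tool_pos: [0.4495, -0.2678, 0.1174]
tool_rot: [0.525, -0.475, 0.473, -0.524]
wrist_force: [-3.8, 2.6, 6.7]
opening: 0.0144
time: 23.3
tool_pos: [0.4865, -0.264, 0.1174]
tool_rot: [-0.524, 0.474, -0.474, 0.525]
wrist_force: [-0.0, 2.3, 6.4]
opening: 0.0141
t 23.3 tcp [ 0.486 -0.264  0.117] jaw yaw -84.13 down [ 0.001  0.001 -1.   ] q [ 0.682  0.355 -0.302  1.915  0.132  0.891 -1.153] open 0.0141 F [-0.034  2.325  6.378]
world shift [ 0.004 -0.001  0.001] tool units [ 0.024 -0.01   0.065] min rows 1.0
```

```bash
python3 -m jog '[[[0,0,0.04,0],[0,0,0.03,0],[0,0,0,0],[0,0,0,0]]]'; python3 plan.py;  python3 -m jog '[[[0,0,0.03,0],[0,0,0.0,0],[0,0,0,0]]]'; python3 plan.py
```

```text
time: 23.8
tool_pos: [0.4897, -0.2636, 0.1174]
tool_rot: [-0.525, 0.474, -0.473, 0.525]
wrist_force: [-1.9, 3.5, 7.4]
opening: 0.0141
t 23.8 tcp [ 0.49  -0.264  0.117] jaw yaw -84.15 down [-0.001  0.001 -1.   ] q [ 0.678  0.36  -0.302  1.907  0.134  0.895 -1.158] open 0.0141 F [-1.919  3.511  7.358]
time: 24.18
tool_pos: [0.4897, -0.2636, 0.1174]
tool_rot: [0.526, -0.476, 0.472, -0.524]
wrist_force: [-5.9, 4.3, 10.8]
opening: 0.0143
t 24.18 tcp [ 0.49  -0.264  0.117] jaw yaw -84.18 down [-0.005  0.001 -1.   ] q [ 0.677  0.362 -0.301  1.904  0.135  0.9   -1.16 ] open 0.0143 F [-5.859  4.258 10.841]
```

```bash
python3 -m jog '[[[0,0,-0.03,0],[0,0,0,0]]]' 0.4; python3 -m jog '[[[0,0,0,0],[0,0,0,0],[0,-0.3,0,0],[0,-0.6,0,0],[0,-0.7,0,0],[0,-0.6,0,0],[0,0,0,0],[0,0,0,0]]]'; python3 plan.py 0.5 -0.264 0.25; python3 look.py h; python3 bot.py h;  python3 - <<'E'
from h import *
for n in ["top","side"]:
    p=cv2.imread(f"pics/{n}_h.png"); q=p[170:310,300:460] if n=="top" else p[170:300,230:390]
    cv2.imwrite(f"pics/{n}_h_c.png",cv2.resize(q,None,fx=4,fy=4))
E
```

```text
time: 24.42
tool_pos: [0.4897, -0.2655, 0.1166]
tool_rot: [0.525, -0.474, 0.474, -0.524]
wrist_force: [-0.8, -0.7, 0.1]
opening: 0.0496
time: 25.42
tool_pos: [0.4898, -0.2644, 0.2495]
tool_rot: [0.525, -0.474, 0.474, -0.525]
wrist_force: [0.2, -0.0, 0.2]
opening: 0.0513
t 25.43 tcp [ 0.49  -0.264  0.25 ] jaw yaw -84.17 down [ 0. -0. -1.] q [ 0.702  0.21  -0.319  1.792  0.072  1.15  -1.108] open 0.0513 F [ 0.24  -0.022  0.15 ]
world shift [0.01 0.   0.  ] tool units [ 0.011 -0.008  0.169] min rows 1.0
```

View pics/side_h_c.png

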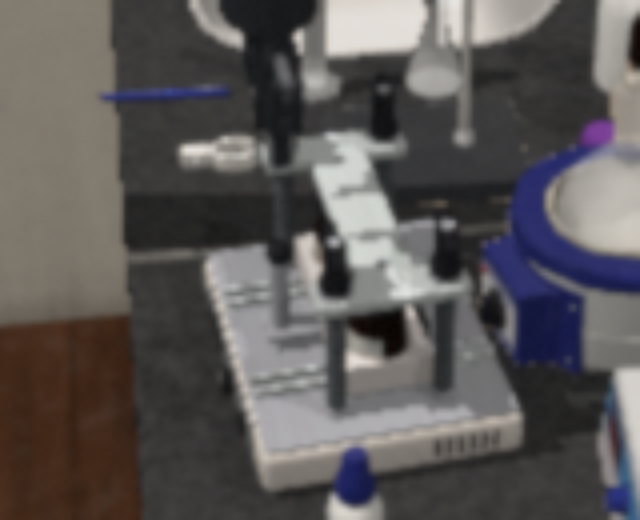

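View pics/top_h_c.png

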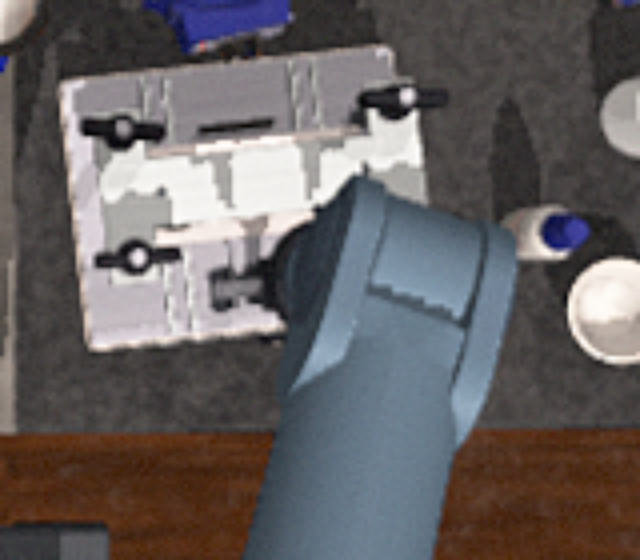

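```bash
cat > wing.py <<'E'
import sys
from h import *
np.set_printoptions(precision=4,suppress=True)
K=dict(NL=(.5045,-.1629),NR=(.5255,-.3619),FL=(.5941,-.1535),FR=(.6150,-.3525))
for tag in sys.argv[1:]:
    P=cloud("top",np.load(f"pics/top{tag}.npy"))
    for k,(x,y) in K.items():
        m=(P[...,2]>0.2)&(P[...,2]<0.235)&(np.hypot(P[...,0]-x,P[...,1]-y)<0.038)
        h=P[m]
        if len(h)<40: print(k,"hidden"); continue
        hh=(h[:,:2]*1000).astype(np.float32); c=hh.mean(0); 
        w,V=np.linalg.eigh(np.cov((hh-c).T)); a=np.degrees(np.arctan2(V[1,1],V[0,1]))%180
        top=np.median(h[h[:,2]>0.215][:,2]) 
        print(tag,k,len(h),"centre",c/1000,"long axis",round(a,1),"top z",top,"across-jaw yaw",round(a-90,1),"std",np.sqrt(w))
E
python3 wing.py 0 _a _g
```

```text
0 NL 108 centre [ 0.5061 -0.1619] long axis 95.5 top z 0.22574965572356465 across-jaw yaw 5.5 std [ 4.2284 16.2398]
0 NR 117 centre [ 0.5268 -0.3583] long axis 93.0 top z 0.22565329647611487 across-jaw yaw 3.0 std [ 4.4793 16.6396]
0 FL 116 centre [ 0.5949 -0.1525] long axis 85.2 top z 0.22499343657861237 across-jaw yaw -4.8 std [ 4.5864 15.8954]
0 FR 121 centre [ 0.6154 -0.3493] long axis 89.3 top z 0.22613273000247913 across-jaw yaw -0.7 std [ 4.3368 16.9289]
_a NL 109 centre [ 0.5062 -0.1619] long axis 95.5 top z 0.2257519830488801 across-jaw yaw 5.5 std [ 4.2259 16.1476]
_a NR 118 centre [ 0.5268 -0.3587] long axis 92.9 top z 0.22523424434070227 across-jaw yaw 2.9 std [ 4.4756 16.8426]
_a FL 115 centre [ 0.5949 -0.1527] long axis 85.2 top z 0.22534544717055083 across-jaw yaw -4.8 std [ 4.5205 16.0426]
_a FR 122 centre [ 0.6153 -0.3493] long axis 89.2 top z 0.2260834970552974 across-jaw yaw -0.8 std [ 4.3307 16.7954]
_g NL 109 centre [ 0.5062 -0.1619] long axis 95.5 top z 0.22531815230347818 across-jaw yaw 5.5 std [ 4.227  16.1396]
_g NR 116 centre [ 0.5267 -0.3586] long axis 92.9 top z 0.22612766563247844 across-jaw yaw 2.9 std [ 4.3962 17.0163]
_g FL 114 centre [ 0.5949 -0.1527] long axis 84.7 top z 0.2250893798466671 across-jaw yaw -5.3 std [ 4.5011 15.9156]
_g FR 121 centre [ 0.6153 -0.3492] long axis 89.1 top z 0.22586596627042343 across-jaw yaw -0.9 std [ 4.2678 16.8664]
```

```bash
python3 -m jog '[[[0,-0.3,0,-1],[0,0,0,-1],[0,0,0,-1],[0,0,0,-1],[0,0,0,-1],[0,0,0,-1],[0,0,0,-1],[0,0,0,-1]]]'; python3 -m jog '[[[0,0,0,-1],[0,0,0,-1],[0,0,0,-1],[0,0,0,-0.2],[0,0,0,0],[0,0,0,0]]]'; python3 plan.py .5045 -.1629 .26 5.5
```

```text
time: 26.52
tool_pos: [0.4891, -0.2641, 0.2654]
tool_rot: [-0.696, 0.123, -0.121, 0.697]
wrist_force: [-0.4, 0.2, 0.4]
opening: 0.0511
time: 27.28
tool_pos: [0.4898, -0.2644, 0.2668]
tool_rot: [-0.706, -0.033, 0.033, 0.706]
wrist_force: [-0.3, 0.2, 0.1]
opening: 0.0515
t 27.27 tcp [ 0.49  -0.264  0.267] jaw yaw 5.36 down [-0.001  0.    -1.   ] q [ 0.846  0.213 -0.482  1.765  0.106  1.19   0.428] open 0.0515 F [-0.253  0.188  0.071]
world shift [ 0.015  0.102 -0.007] tool units [0.402 0.113 1.662] min rows 2.0
turn units (half-turn eq) -0.018036877625604575 alt 22.481963122374395
```

```bash
python3 -m jog '[[[0.13,0,0.5,0],[0.13,0,0.6,0],[0.14,0,0.56,0],[0,0,0,0],[0,0,0,0],[0,0,0,0]]]'; python3 plan.py .5045 -.1629 .195 5.5; python3 look.py i;  python3 - <<'E'
from h import *
for n in ["top","side"]:
    p=cv2.imread(f"pics/{n}_i.png"); q=p[170:310,300:460] if n=="top" else p[170:300,230:390]
    cv2.imwrite(f"pics/{n}_i_c.png",cv2.resize(q,None,fx=4,fy=4))
E
```

```text
time: 28.02
tool_pos: [0.5041, -0.1649, 0.267]
tool_rot: [0.707, 0.032, -0.032, -0.706]
wrist_force: [-0.3, -0.3, 0.2]
opening: 0.0511
t 28.02 tcp [ 0.504 -0.165  0.267] jaw yaw 5.24 down [-0. -0. -1.] q [ 0.74   0.166 -0.55   1.821  0.094  1.18   0.252] open 0.0511 F [-0.317 -0.297  0.233]
world shift [ 0.     0.002 -0.072] tool units [0.01  1.2   0.034] min rows 2.0
turn units (half-turn eq) -0.03189804610088842 alt 22.46810195389911
```

View pics/side_i_c.png

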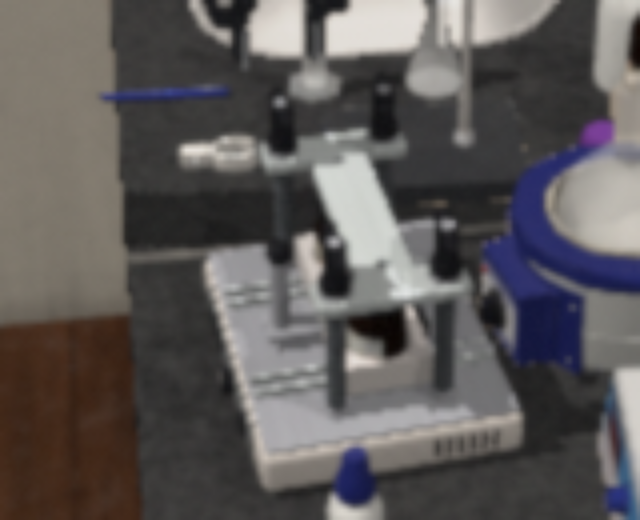

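```bash
python3 -m jog '[[[0,0.4,0.03,0],[0,0.4,0,0],[0,0.3,0,0],[0,0.1,0,0],[0,0,0,0],[0,0,0,0]]]'; python3 plan.py .5045 -.1629 .195 5.5; python3 -m jog '[[[0,0,0,0],[0,0,0,0],[0,0,0,0],[0,0,0,0],[0,0,0,0]]]' 1; python3 plan.py .5045 -.1629 .195
```

```text
time: 28.88
tool_pos: [0.5051, -0.1615, 0.1961]
tool_rot: [0.707, 0.034, -0.033, -0.706]
wrist_force: [-0.5, 0.3, -0.7]
opening: 0.0517
t 28.88 tcp [ 0.505 -0.161  0.196] jaw yaw 5.41 down [ 0.002 -0.001 -1.   ] q [ 0.719  0.239 -0.547  1.899  0.144  1.04   0.207] open 0.0517 F [-0.455  0.305 -0.747]
world shift [-0.001 -0.001 -0.001] tool units [-0.013  0.018 -0.023] min rows 1.0
turn units (half-turn eq) -0.01066364387032337 alt 22.489336356129677
time: 29.5
tool_pos: [0.5049, -0.1613, 0.1957]
tool_rot: [0.706, 0.034, -0.033, -0.706]
wrist_force: [1.1, -0.1, 3.1]
opening: 0.0109
t 29.5 tcp [ 0.505 -0.161  0.196] jaw yaw 5.42 down [ 0.001 -0.    -1.   ] q [ 0.719  0.24  -0.547  1.9    0.144  1.039  0.207] open 0.0109 F [ 1.144 -0.118  3.119]
world shift [-0.    -0.002 -0.001] tool units [-0.009  0.011 -0.025] min rows 1.0
```

Gripped (opening 10.9 mm on the 12 mm wing). Now I'll turn it about 1.25 rad, which is 9 units, following it down slightly.

```bash
python3 -m jog '[[[0,0.004,0,0.7],[0,0.004,0,0.9],[0,0.004,0,0.9],[0,0.004,0,0.9],[0,0.004,0,0.9],[0,0.004,0,0.9],[0,0.004,0,0.9],[0,0.004,0,0.9]]]';  python3 -m jog '[[[0,0.003,0,0.9],[0,0.002,0,0.8],[0,0,0,0.3],[0,0,0,0],[0,0,0,0]]]'; python3 plan.py .5045 -.1629 .195 -66; python3 -c "
from station import r; print(r.read_state()['moment'])"
```

```text
time: 30.5
tool_pos: [0.505, -0.1613, 0.1941]
tool_rot: [-0.639, 0.303, -0.304, 0.639]
wrist_force: [0.1, 0.6, 5.3]
opening: 0.011
time: 31.12
tool_pos: [0.505, -0.1613, 0.1937]
tool_rot: [-0.591, 0.387, -0.388, 0.591]
wrist_force: [-0.1, 0.4, 4.9]
opening: 0.0109
t 31.12 tcp [ 0.505 -0.161  0.194] jaw yaw -66.54 down [ 0.002 -0.    -1.   ] q [ 0.579  0.222 -0.388  1.908  0.098  1.028 -1.012] open 0.0109 F [-0.085  0.42   4.911]
world shift [-0.001 -0.002  0.001] tool units [ 0.02  -0.022 -0.018] min rows 1.0
turn units (half-turn eq) -0.06798949439871826 alt 22.432010505601284
[ 0.05939178  0.01233638 -0.04489459]
```

```bash
python3 -m jog '[[[0,0,0,0],[0,0,0,0],[0,0,0,0],[0,-0.4,0,0],[0,-0.6,0,0],[0,-0.2,0,0],[0,0,0,-1],[0,0,0,-1]]]' 0.4; python3 -m jog '[[[0,0,0,-1],[0,0,0,-1],[0,0,0,-1],[0,0,0,-1],[0,0,0,-1],[0,0,0,-1],[0,0,0,-0.3],[0,0,0,0]]]'; python3 look.py j; python3 wing.py _j; python3 plan.py .6150 -.3525 .265 0
```

```text
time: 32.12
tool_pos: [0.5038, -0.1612, 0.264]
tool_rot: [0.64, -0.301, 0.3, -0.64]
wrist_force: [-0.3, 0.0, -0.1]
opening: 0.0511
time: 33.12
tool_pos: [0.5036, -0.1612, 0.2638]
tool_rot: [-0.707, 0.002, -0.001, 0.707]
wrist_force: [0.8, 1.0, -0.3]
opening: 0.0509
NL hidden
_j NR 118 centre [ 0.5268 -0.3586] long axis 92.9 top z 0.22594457551933367 across-jaw yaw 2.9 std [ 4.4729 16.8651]
_j FL 116 centre [ 0.5948 -0.1527] long axis 85.2 top z 0.22485922003724235 across-jaw yaw -4.8 std [ 4.5641 15.9195]
_j FR 122 centre [ 0.6154 -0.3493] long axis 89.0 top z 0.22593012178205407 across-jaw yaw -1.0 std [ 4.3317 16.7144]
t 33.23 tcp [ 0.504 -0.161  0.264] jaw yaw -0.22 down [-0.001  0.    -1.   ] q [ 0.678  0.159 -0.487  1.829  0.08   1.174  0.16 ] open 0.0512 F [-0.698  0.669 -0.082]
world shift [ 0.111 -0.191  0.001] tool units [ 1.864 -0.018 -3.181] min rows 4.0
turn units (half-turn eq) -0.02772299957429425 alt 22.472277000425706
```

```bash
python3 -m jog '[[[0.35,0,-0.6,0],[0.4,0,-0.7,0],[0.4,0,-0.7,0],[0.4,0,-0.7,0],[0.3,0,-0.47,0],[0,0,0,0],[0,0,0,0],[0,0,0,0]]]'; python3 plan.py .6150 -.3525 .195 -0.8; python3 look.py k; python3 wing.py _k
```

```text
time: 34.22
tool_pos: [0.6148, -0.3499, 0.2651]
tool_rot: [-0.707, 0.0, -0.0, 0.707]
wrist_force: [-0.3, 0.7, 0.2]
opening: 0.0512
t 34.23 tcp [ 0.615 -0.35   0.265] jaw yaw -0.06 down [-0.     0.001 -1.   ] q [ 0.728  0.5   -0.385  1.385  0.188  1.292  0.332] open 0.0512 F [-0.266  0.685  0.194]
world shift [ 0.    -0.003 -0.07 ] tool units [ 0.003  1.168 -0.044] min rows 2.0
turn units (half-turn eq) 0.09264639825233267 alt -22.407353601747666
_k NL 111 centre [ 0.5065 -0.1617] long axis 23.8 top z 0.2234209219468728 across-jaw yaw -66.2 std [ 4.3154 15.886 ]
_k NR 99 centre [ 0.5266 -0.3538] long axis 93.3 top z 0.22592032779094173 across-jaw yaw 3.3 std [ 4.5947 13.7205]
_k FL 115 centre [ 0.5948 -0.153 ] long axis 85.2 top z 0.22481899943485395 across-jaw yaw -4.8 std [ 4.6    15.7614]
_k FR 86 centre [ 0.6153 -0.3411] long axis 86.9 top z 0.2257456773285349 across-jaw yaw -3.1 std [ 4.5311 11.4617]
```

NL is now at -66° and its top has dropped 2.3 mm, so it turned about half its travel. Next is FR.

```bash
python3 -m jog '[[[0,0.4,-0.03,0.1],[0,0.4,0,0],[0,0.3,0,0],[0,0.07,0,0],[0,0,0,0],[0,0,0,0]]]'; python3 plan.py .615 -.3525 .195; python3 -m jog '[[[0,0,0,0],[0,0,0,0],[0,0,0,0],[0,0,0,0],[0,0,0,0]]]' 1; python3 plan.py .615 -.3525 .195
```

```text
time: 35.08
tool_pos: [0.6155, -0.3539, 0.1961]
tool_rot: [0.707, -0.005, 0.007, -0.707]
wrist_force: [0.1, 0.2, 0.9]
opening: 0.0513
t 35.08 tcp [ 0.616 -0.354  0.196] jaw yaw -0.98 down [ 0.002 -0.001 -1.   ] q [ 0.725  0.553 -0.372  1.452  0.209  1.173  0.306] open 0.0513 F [0.092 0.187 0.851]
world shift [-0.001  0.001 -0.001] tool units [-0.01   0.018  0.024] min rows 1.0
time: 35.7
tool_pos: [0.6152, -0.3538, 0.1954]
tool_rot: [0.707, -0.006, 0.007, -0.707]
wrist_force: [1.9, -0.5, 2.2]
opening: 0.011
t 35.7 tcp [ 0.615 -0.354  0.195] jaw yaw -0.98 down [ 0.001 -0.001 -1.   ] q [ 0.725  0.554 -0.372  1.453  0.209  1.173  0.306] open 0.011 F [ 1.903 -0.461  2.177]
world shift [-0.     0.001 -0.   ] tool units [-0.004  0.006  0.022] min rows 1.0
```

```bash
python3 -m jog '[[[0,0.004,0.02,0.7],[0,0.004,0,0.9],[0,0.004,0,0.9],[0,0.004,0,0.9],[0,0.004,0,0.9],[0,0.004,0,0.9],[0,0.004,0,0.9],[0,0.004,0,0.9]]]';  python3 -m jog '[[[0,0.003,0,0.9],[0,0.002,0,0.8],[0,0,0,0.3],[0,0,0,0],[0,0,0,0]]]'; python3 plan.py .615 -.3525 .195 -72;  python3 -m jog '[[[0,0,0,0],[0,0,0,0],[0,0,0,0],[0,-0.4,0,0],[0,-0.6,0,0],[0,-0.2,0,0],[0,0,0,-1],[0,0,0,-1]]]' 0.4; python3 -m jog '[[[0,0,0,-1],[0,0,0,-1],[0,0,0,-1],[0,0,0,-1],[0,0,0,-1],[0,0,0,-1],[0,0,0,-1],[0,0,0,-0.5]]]'; python3 plan.py .5255 -.3619 .265 3
```

```text
time: 36.7
tool_pos: [0.6131, -0.3525, 0.1937]
tool_rot: [0.621, -0.34, 0.337, -0.62]
wrist_force: [-5.2, 0.8, 5.7]
opening: 0.0111
time: 37.33
tool_pos: [0.6128, -0.3518, 0.1933]
tool_rot: [0.569, -0.422, 0.419, -0.568]
wrist_force: [-5.0, 2.6, 5.7]
opening: 0.0112
t 37.33 tcp [ 0.613 -0.352  0.193] jaw yaw -73.0 down [-0.004  0.002 -1.   ] q [ 0.555  0.528 -0.13   1.468  0.072  1.155 -0.861] open 0.0112 F [-5.025  2.622  5.678]
world shift [ 0.002 -0.001  0.002] tool units [ 0.022 -0.029  0.031] min rows 1.0
turn units (half-turn eq) -0.12533606708563383 alt 22.374663932914366
time: 38.33
tool_pos: [0.6145, -0.3522, 0.2636]
tool_rot: [0.622, -0.336, 0.335, -0.622]
wrist_force: [0.8, 0.1, -0.6]
opening: 0.0511
time: 39.33
tool_pos: [0.6142, -0.3523, 0.263]
tool_rot: [-0.706, -0.019, 0.02, 0.707]
wrist_force: [-0.4, -0.2, -0.2]
opening: 0.0512
t 39.33 tcp [ 0.614 -0.352  0.263] jaw yaw 3.17 down [-0.002  0.001 -1.   ] q [ 0.718  0.501 -0.367  1.385  0.18   1.29   0.397] open 0.0512 F [-0.361 -0.204 -0.156]
world shift [-0.089 -0.01   0.002] tool units [-1.486 -0.031 -0.078] min rows 2.0
turn units (half-turn eq) 0.021856315669907644 alt -22.478143684330092
```

```bash
python3 -m jog '[[[-0.5,0,-0.03,0],[-0.6,0,-0.03,0],[-0.39,0,-0.02,0],[0,0,0,0],[0,0,0,0],[0,0,0,0]]]'; python3 plan.py .525 -.3615 .195 3; python3 look.py l; python3 wing.py _l
```

```text
time: 40.08
tool_pos: [0.5271, -0.3609, 0.2642]
tool_rot: [-0.707, -0.02, 0.019, 0.707]
wrist_force: [0.0, -0.1, -0.1]
opening: 0.0511
t 40.08 tcp [ 0.527 -0.361  0.264] jaw yaw 3.13 down [ 0.001  0.001 -1.   ] q [ 0.828  0.364 -0.371  1.574  0.136  1.23   0.488] open 0.0511 F [ 0.026 -0.086 -0.088]
world shift [-0.002 -0.001 -0.069] tool units [-0.036  1.153 -0.008] min rows 2.0
turn units (half-turn eq) 0.01654411865690797 alt -22.48345588134309
_l NL 110 centre [ 0.5063 -0.1618] long axis 23.6 top z 0.2237910963811156 across-jaw yaw -66.4 std [ 4.3269 15.8032]
_l NR 83 centre [ 0.5263 -0.3502] long axis 91.3 top z 0.2258232369479951 across-jaw yaw 1.3 std [ 4.8702 11.3518]
_l FL 116 centre [ 0.5949 -0.1526] long axis 84.9 top z 0.22487154376330554 across-jaw yaw -5.1 std [ 4.5156 15.9559]
_l FR 132 centre [ 0.6153 -0.3499] long axis 16.8 top z 0.22319794696643513 across-jaw yaw -73.2 std [ 4.3814 16.4264]
```

```bash
python3 -m jog '[[[-0.03,0.4,0,0],[0,0.4,0,0],[0,0.3,0,0],[0,0.06,0,0],[0,0,0,0],[0,0,0,0]]]'; python3 plan.py .525 -.3615 .195; python3 -m jog '[[[0,0,0,0],[0,0,0,0],[0,0,0,0],[0,0,0,0],[0,0,0,0]]]' 1; python3 plan.py .525 -.3615 .195
```

```text
time: 40.92
tool_pos: [0.5248, -0.3624, 0.1961]
tool_rot: [0.707, 0.019, -0.018, -0.706]
wrist_force: [0.4, 0.1, -1.0]
opening: 0.0513
t 40.92 tcp [ 0.525 -0.362  0.196] jaw yaw 3.02 down [ 0.002 -0.001 -1.   ] q [ 0.824  0.417 -0.362  1.648  0.162  1.104  0.471] open 0.0513 F [ 0.369  0.08  -0.957]
world shift [ 0.     0.001 -0.001] tool units [0.004 0.019 0.015] min rows 1.0
time: 41.55
tool_pos: [0.5256, -0.3621, 0.1957]
tool_rot: [0.707, 0.02, -0.018, -0.706]
wrist_force: [5.1, 0.3, 1.2]
opening: 0.0107
t 41.55 tcp [ 0.526 -0.362  0.196] jaw yaw 3.05 down [ 0.004 -0.001 -1.   ] q [ 0.824  0.418 -0.362  1.648  0.161  1.102  0.471] open 0.0107 F [5.064 0.304 1.175]
world shift [-0.001  0.001 -0.001] tool units [-0.009  0.012  0.011] min rows 1.0
```

```bash
python3 -m jog '[[[0.02,0.004,0.01,0.7],[0,0.004,0,0.9],[0,0.004,0,0.9],[0,0.004,0,0.9],[0,0.004,0,0.9],[0,0.004,0,0.9],[0,0.004,0,0.9],[0,0.004,0,0.9]]]';  python3 -m jog '[[[0,0.003,0,0.9],[0,0.002,0,0.8],[0,0,0,0.3],[0,0,0,0],[0,0,0,0]]]'; python3 plan.py .525 -.3615 .195 -69;  python3 -m jog '[[[0,0,0,0],[0,0,0,0],[0,0,0,0],[0,-0.4,0,0],[0,-0.6,0,0],[0,-0.2,0,0],[0,0,0,-1],[0,0,0,-1]]]' 0.4; python3 -m jog '[[[0,0,0,-1],[0,0,0,-1],[0,0,0,-1],[0,0,0,-1],[0,0,0,-1],[0,0,0,-1],[0,0,0,0],[0,0,0,0]]]'; python3 plan.py .594 -.153 .265 -4.8; python3 look.py m; python3 wing.py _m
```

```text
time: 42.55
tool_pos: [0.5243, -0.3613, 0.1941]
tool_rot: [0.632, -0.317, 0.316, -0.632]
wrist_force: [-0.4, 0.2, 4.6]
opening: 0.0111
time: 43.18
tool_pos: [0.5241, -0.3609, 0.1936]
tool_rot: [0.583, -0.401, 0.4, -0.583]
wrist_force: [-1.6, 0.9, 5.2]
opening: 0.011
t 43.17 tcp [ 0.524 -0.361  0.194] jaw yaw -69.0 down [-0.002  0.001 -1.   ] q [ 0.65   0.399 -0.141  1.659  0.062  1.091 -0.713] open 0.011 F [-1.555  0.932  5.236]
world shift [ 0.001 -0.001  0.001] tool units [ 0.015 -0.023  0.01 ] min rows 1.0
turn units (half-turn eq) -0.000188000739939298 alt 22.49981199926006
time: 44.18
tool_pos: [0.5246, -0.3611, 0.2638]
tool_rot: [0.634, -0.314, 0.313, -0.634]
wrist_force: [-0.3, -0.5, 0.3]
opening: 0.051
time: 45.18
tool_pos: [0.5247, -0.3612, 0.2639]
tool_rot: [-0.706, 0.032, -0.031, 0.707]
wrist_force: [-0.2, 0.7, -1.1]
opening: 0.0514
t 45.17 tcp [ 0.525 -0.361  0.264] jaw yaw -5.1 down [-0.001  0.001 -1.   ] q [ 0.784  0.354 -0.311  1.58   0.113  1.226  0.364] open 0.0514 F [-0.226  0.699 -1.103]
world shift [0.069 0.208 0.001] tool units [ 0.842 -0.016  3.559] min rows 4.0
turn units (half-turn eq) -0.03699402138795449 alt 22.463005978612046
_m NL 111 centre [ 0.5062 -0.1617] long axis 23.6 top z 0.22386409737949065 across-jaw yaw -66.4 std [ 4.3945 15.7425]
_m NR 122 centre [ 0.5287 -0.358 ] long axis 19.6 top z 0.2237773259768766 across-jaw yaw -70.4 std [ 4.2152 15.2963]
_m FL 116 centre [ 0.5948 -0.1527] long axis 85.2 top z 0.22493109968600666 across-jaw yaw -4.8 std [ 4.588  15.9025]
_m FR 134 centre [ 0.6152 -0.3498] long axis 17.1 top z 0.22419725814352254 across-jaw yaw -72.9 std [ 4.4265 16.1087]
```

```bash
python3 -m jog '[[[0.14,0,0.6,0],[0.14,0,0.6,0],[0.14,0,0.6,0],[0.14,0,0.6,0],[0.14,0,0.6,0],[0.14,0,0.56,0],[0,0,0,0],[0,0,0,0]]]'; python3 -m jog '[[[0,0,0,0],[0,0,0,0]]]'; python3 plan.py .593 -.153 .195 -4.8
```

```text
time: 46.28
tool_pos: [0.5936, -0.1538, 0.2646]
tool_rot: [0.707, -0.031, 0.031, -0.706]
wrist_force: [0.2, -0.6, 0.8]
opening: 0.0511
time: 46.52
tool_pos: [0.5934, -0.1546, 0.2645]
tool_rot: [0.707, -0.032, 0.032, -0.706]
wrist_force: [0.9, 0.7, -0.9]
opening: 0.0515
t 46.52 tcp [ 0.593 -0.155  0.265] jaw yaw -5.13 down [-0. -0. -1.] q [ 0.525  0.319 -0.414  1.636  0.135  1.215 -0.007] open 0.0515 F [ 0.925  0.68  -0.903]
world shift [-0.     0.002 -0.07 ] tool units [-0.009  1.159  0.027] min rows 2.0
turn units (half-turn eq) -0.04141015545642368 alt 22.458589844543575
```

```bash
python3 -m jog '[[[0,0.4,0.02,0],[0,0.4,0,0],[0,0.3,0,0],[0,0.06,0,0],[0,0,0,0],[0,0,0,0]]]'; python3 plan.py .593 -.153 .195; python3 -m jog '[[[0,0,0,0],[0,0,0,0],[0,0,0,0],[0,0,0,0],[0,0,0,0]]]' 1; python3 plan.py .593 -.153 .195
```

```text
time: 47.28
tool_pos: [0.5948, -0.1519, 0.1963]
tool_rot: [0.707, -0.03, 0.032, -0.706]
wrist_force: [-0.6, -0.4, 0.2]
opening: 0.051
t 47.27 tcp [ 0.595 -0.152  0.196] jaw yaw -4.98 down [ 0.002 -0.    -1.   ] q [ 0.512  0.379 -0.407  1.706  0.166  1.088 -0.033] open 0.051 F [-0.56  -0.444  0.151]
world shift [-0.002 -0.001 -0.001] tool units [-0.029  0.021 -0.021] min rows 1.0
time: 47.9
tool_pos: [0.5944, -0.1518, 0.1957]
tool_rot: [0.707, -0.03, 0.031, -0.706]
wrist_force: [-0.0, -0.2, 3.0]
opening: 0.0114
t 47.9 tcp [ 0.594 -0.152  0.196] jaw yaw -4.98 down [ 0.001 -0.    -1.   ] q [ 0.512  0.38  -0.407  1.707  0.166  1.088 -0.033] open 0.0114 F [-0.022 -0.169  3.016]
world shift [-0.001 -0.001 -0.001] tool units [-0.022  0.011 -0.022] min rows 1.0
```

```bash
python3 -m jog '[[[0,0.004,0,0.7],[0,0.004,0,0.9],[0,0.004,0,0.9],[0,0.004,0,0.9],[0,0.004,0,0.9],[0,0.004,0,0.9],[0,0.004,0,0.9],[0,0.004,0,0.9]]]';  python3 -m jog '[[[0,0.003,0,0.9],[0,0.002,0,0.8],[0,0,0,0.3],[0,0,0,0],[0,0,0,0]]]'; python3 plan.py .594 -.153 .195 -77;  python3 -m jog '[[[0,0,0,0],[0,0,0,0],[0,0,0,0],[0,-0.4,0,0],[0,-0.6,0,0],[0,-0.2,0,-0.7],[0,0,0,-0.6],[0,0,0,0]]]' 0.4;  python3 plan.py .505 -.162 .265 -66.4
```

```text
time: 48.9
tool_pos: [0.5946, -0.1518, 0.1941]
tool_rot: [-0.609, 0.359, -0.36, 0.609]
wrist_force: [0.6, -0.8, 3.8]
opening: 0.0108
time: 49.52
tool_pos: [0.5947, -0.1519, 0.1936]
tool_rot: [-0.553, 0.439, -0.441, 0.554]
wrist_force: [0.7, -0.1, 5.1]
opening: 0.0109
t 49.52 tcp [ 0.595 -0.152  0.194] jaw yaw -76.96 down [ 0.002 -0.    -1.   ] q [ 0.344  0.359 -0.197  1.717  0.079  1.071 -1.222] open 0.0109 F [ 0.653 -0.127  5.128]
world shift [-0.001 -0.001  0.001] tool units [ 0.015 -0.023 -0.015] min rows 1.0
turn units (half-turn eq) 0.004531186874373816 alt -22.495468813125626
time: 50.52
tool_pos: [0.5937, -0.1517, 0.2646]
tool_rot: [0.591, -0.389, 0.388, -0.591]
wrist_force: [-1.2, -0.0, -1.0]
opening: 0.0513
t 50.52 tcp [ 0.594 -0.152  0.265] jaw yaw -66.63 down [-0.001  0.    -1.   ] q [ 0.368  0.299 -0.225  1.644  0.07   1.207 -1.035] open 0.0513 F [-1.155 -0.047 -0.998]
world shift [-0.089 -0.01   0.   ] tool units [-0.429 -0.006 -1.424] min rows 2.0
turn units (half-turn eq) -0.028606270448168658 alt 22.47139372955183
```

```bash
python3 -m jog '[[[-0.14,0,-0.5,0],[-0.14,0,-0.5,0],[-0.14,0,-0.42,0],[0,0,0,0],[0,0,0,0],[0,0,0,0]]]'; python3 plan.py .505 -.162 .193 -66.4; python3 look.py n; python3 wing.py _n; python3 - <<'E'
from h import *
for n in ["top","side"]:
    p=cv2.imread(f"pics/{n}_n.png"); q=p[170:310,300:460] if n=="top" else p[170:300,230:390]
    cv2.imwrite(f"pics/{n}_n_c.png",cv2.resize(q,None,fx=4,fy=4))
E
```

```text
time: 51.28
tool_pos: [0.5067, -0.162, 0.2648]
tool_rot: [-0.591, 0.388, -0.388, 0.591]
wrist_force: [0.1, 0.3, 0.4]
opening: 0.0514
t 51.27 tcp [ 0.507 -0.162  0.265] jaw yaw -66.54 down [ 0.  0. -1.] q [ 0.432  0.142 -0.218  1.834  0.033  1.169 -0.958] open 0.0514 F [0.064 0.259 0.422]
world shift [-0.002  0.    -0.072] tool units [-0.011  1.196 -0.027] min rows 2.0
turn units (half-turn eq) -0.01728065931346201 alt 22.482719340686536
NL hidden
_n NR 137 centre [ 0.5272 -0.359 ] long axis 21.3 top z 0.22396305025085872 across-jaw yaw -68.7 std [ 4.5316 16.2346]
_n FL 83 centre [ 0.6024 -0.1508] long axis 12.9 top z 0.2238187766752915 across-jaw yaw -77.1 std [ 4.6144 11.8666]
_n FR 129 centre [ 0.6149 -0.35  ] long axis 16.7 top z 0.2236190825720914 across-jaw yaw -73.3 std [ 4.3795 16.451 ]
```

View pics/top_n_c.png

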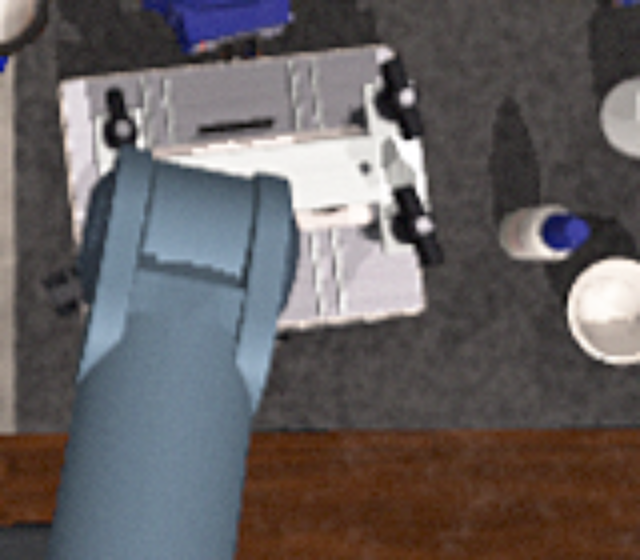

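```bash
python3 -m jog '[[[0,0.4,-0.02,0],[0,0.4,0,0],[0,0.3,0,0],[0,0.09,0,0],[0,0,0,0],[0,0,0,0]]]'; python3 plan.py .505 -.162 .193; python3 -m jog '[[[0,0,0,0],[0,0,0,0],[0,0,0,0],[0,0,0,0],[0,0,0,0]]]' 1; python3 plan.py .505 -.162 .193;python3 -m jog '[[[0,0.004,0,0.7],[0,0.004,0,0.9],[0,0.004,0,0.9],[0,0.004,0,0.9],[0,0.004,0,0.9],[0,0.004,0,0.9],[0,0.004,0,0.9],[0,0.004,0,0.9]]]';  python3 -m jog '[[[0,0.003,0,0.9],[0,0.002,0,0.6],[0,0,0,0],[0,0,0,0]]]'; python3 plan.py .505 -.162 .193 -138; python3 -c "
from station import r; print(r.read_state()['moment'])"
```

```text
time: 52.12
tool_pos: [0.5055, -0.1632, 0.1944]
tool_rot: [-0.591, 0.387, -0.389, 0.591]
wrist_force: [0.3, 0.5, -0.5]
opening: 0.0513
t 52.12 tcp [ 0.506 -0.163  0.194] jaw yaw -66.58 down [ 0.002 -0.001 -1.   ] q [ 0.429  0.208 -0.216  1.912  0.052  1.024 -0.972] open 0.0513 F [ 0.264  0.525 -0.507]
world shift [-0.001  0.001 -0.001] tool units [-0.021  0.024 -0.   ] min rows 1.0
time: 52.75
tool_pos: [0.5045, -0.1619, 0.1941]
tool_rot: [-0.591, 0.388, -0.388, 0.591]
wrist_force: [-3.8, 1.9, 5.5]
opening: 0.0109
t 52.75 tcp [ 0.505 -0.162  0.194] jaw yaw -66.55 down [-0.001  0.001 -1.   ] q [ 0.428  0.208 -0.217  1.913  0.051  1.026 -0.972] open 0.0109 F [-3.752  1.902  5.497]
world shift [ 0.    -0.    -0.001] tool units [0.005 0.018 0.007] min rows 1.0
time: 53.75
tool_pos: [0.5044, -0.1614, 0.1925]
tool_rot: [-0.339, 0.621, -0.62, 0.339]
wrist_force: [-3.9, 4.5, 7.5]
opening: 0.0112
time: 54.25
tool_pos: [0.5045, -0.1612, 0.1922]
tool_rot: [-0.273, 0.653, -0.651, 0.273]
wrist_force: [-4.0, 4.3, 8.5]
opening: 0.0111
t 54.25 tcp [ 0.505 -0.161  0.192] jaw yaw -134.53 down [-0.001  0.002 -1.   ] q [ 0.311  0.203 -0.088  1.921  0.019  1.02  -2.132] open 0.0111 F [-3.952  4.3    8.461]
world shift [ 0.    -0.001  0.001] tool units [ 0.004 -0.013  0.015] min rows 1.0
turn units (half-turn eq) 0.4342153915140834 alt -22.065784608485917
[ 0.84268437  0.90442957 -0.04329605]
```

```bash
python3 -m jog '[[[0,0.003,0,0.4],[0,0,0,0],[0,0,0,0]]]'; python3 -c "
from station import r; print(r.read_state()['moment'])"; python3 plan.py; python3 -m jog '[[[0,0,0,0.4],[0,0,0,0],[0,0,0,0]]]';  python3 -c "
from station import r; print(r.read_state()['moment'])"; python3 plan.py
```

```text
time: 54.62
tool_pos: [0.5045, -0.1612, 0.1921]
tool_rot: [-0.255, 0.66, -0.659, 0.255]
wrist_force: [-4.2, 4.0, 9.2]
opening: 0.0111
[0.89288284 0.93192608 0.08790811]
t 54.62 tcp [ 0.505 -0.161  0.192] jaw yaw -137.67 down [-0.001  0.002 -1.   ] q [ 0.306  0.203 -0.082  1.921  0.018  1.02  -2.186] open 0.0111 F [-4.203  3.996  9.16 ]
time: 55.0
tool_pos: [0.5045, -0.1611, 0.1921]
tool_rot: [-0.239, 0.666, -0.665, 0.238]
wrist_force: [-4.2, 4.2, 7.6]
opening: 0.011
[0.80890572 0.92553643 0.96189829]
t 55.0 tcp [ 0.505 -0.161  0.192] jaw yaw -140.6 down [-0.001  0.001 -1.   ] q [ 0.3    0.203 -0.077  1.921  0.018  1.02  -2.238] open 0.011 F [-4.224  4.187  7.599]
```

```bash
python3 -m jog '[[[0,0,0,-0.2],[0,0,0,0],[0,0,0,0],[0,-0.4,0,0],[0,-0.6,0,0],[0,-0.2,0,0],[0,0,0,-1],[0,0,0,-1]]]' 0.4; python3 -m jog '[[[0,0,0,-1],[0,0,0,-1],[0,0,0,-1],[0,0,0,-1],[0,0,0,-1],[0,0,0,-1],[0,0,0,-0.3],[0,0,0,0]]]'; python3 plan.py .6145 -.352 .265 -73
```

```text
time: 56.0
tool_pos: [0.5042, -0.1631, 0.2622]
tool_rot: [-0.337, 0.622, -0.622, 0.336]
wrist_force: [0.2, -0.1, -0.4]
opening: 0.051
time: 57.0
tool_pos: [0.5041, -0.163, 0.2619]
tool_rot: [0.569, -0.421, 0.42, -0.568]
wrist_force: [1.5, -0.3, 0.2]
opening: 0.0516
t 57.0 tcp [ 0.504 -0.163  0.262] jaw yaw -73.03 down [-0.002  0.    -1.   ] q [ 0.379  0.138 -0.156  1.843  0.023  1.164 -1.06 ] open 0.0516 F [ 1.485 -0.251  0.242]
world shift [ 0.11  -0.189  0.003] tool units [ 3.55  -0.055  0.841] min rows 4.0
turn units (half-turn eq) -0.003949487848316835 alt 22.496050512151683
```

```bash
python3 -m jog '[[[0.7,-0.05,0.17,0],[0.7,0,0.17,0],[0.7,0,0.17,0],[0.7,0,0.17,0],[0.74,0,0.16,0],[0,0,0,0],[0,0,0,0],[0,0,0,0]]]'; python3 plan.py .6145 -.352 .193 -73; python3 look.py o; python3 wing.py _o
```

```text
time: 58.0
tool_pos: [0.6151, -0.3494, 0.266]
tool_rot: [-0.569, 0.42, -0.42, 0.569]
wrist_force: [-0.3, -0.0, -0.0]
opening: 0.0509
t 58.0 tcp [ 0.615 -0.349  0.266] jaw yaw -72.87 down [-0.     0.001 -1.   ] q [ 0.503  0.471 -0.062  1.397  0.029  1.274 -0.833] open 0.0509 F [-0.335 -0.033 -0.043]
world shift [-0.001 -0.003 -0.073] tool units [ 0.04   1.217 -0.023] min rows 2.0
turn units (half-turn eq) 0.016171413699000325 alt -22.483828586301
_o NL 108 centre [ 0.506  -0.1618] long axis 131.7 top z 0.2219083828482339 across-jaw yaw 41.7 std [ 4.23   16.0318]
_o NR 66 centre [ 0.5389 -0.3532] long axis 7.4 top z 0.22251939178554947 across-jaw yaw -82.6 std [3.5678 9.8071]
_o FL 113 centre [ 0.5951 -0.1525] long axis 13.0 top z 0.22285110729827673 across-jaw yaw -77.0 std [ 4.3454 16.3354]
_o FR 49 centre [ 0.6073 -0.3516] long axis 18.3 top z 0.22278170811407416 across-jaw yaw -71.7 std [ 3.598  21.0316]
```

```bash
python3 -m jog '[[[0.02,0.4,-0.02,0],[0,0.4,0,0],[0,0.3,0,0],[0,0.1,0,0],[0,0,0,0],[0,0,0,0]]]'; python3 plan.py .6145 -.352 .193; python3 -m jog '[[[0,0,0,0],[0,0,0,0],[0,0,0,0],[0,0,0,0],[0,0,0,0]]]' 1; python3 plan.py .6145 -.352 .193
```

```text
time: 58.85
tool_pos: [0.615, -0.3532, 0.1954]
tool_rot: [-0.568, 0.42, -0.421, 0.569]
wrist_force: [-0.6, 0.5, -0.2]
opening: 0.051
t 58.85 tcp [ 0.615 -0.353  0.195] jaw yaw -72.98 down [ 0.002 -0.001 -1.   ] q [ 0.507  0.524 -0.062  1.468  0.034  1.149 -0.834] open 0.051 F [-0.583  0.469 -0.226]
world shift [-0.     0.001 -0.002] tool units [-0.021  0.04  -0.002] min rows 1.0
time: 59.48
tool_pos: [0.6142, -0.3517, 0.1948]
tool_rot: [-0.568, 0.421, -0.42, 0.569]
wrist_force: [-2.9, 4.1, 6.0]
opening: 0.0108
t 59.48 tcp [ 0.614 -0.352  0.195] jaw yaw -72.95 down [-0.001  0.002 -1.   ] q [ 0.507  0.524 -0.062  1.469  0.033  1.151 -0.834] open 0.0108 F [-2.867  4.084  6.033]
world shift [ 0.    -0.    -0.002] tool units [0.007 0.031 0.004] min rows 1.0
```

```bash
python3 -m jog '[[[0,0.004,0,0.7],[0,0.004,0,0.9],[0,0.004,0,0.9],[0,0.004,0,0.9],[0,0.004,0,0.9],[0,0.004,0,0.9],[0,0.004,0,0.9],[0,0.004,0,0.9]]]';  python3 -m jog '[[[0,0.003,0,0.9],[0,0.002,0,0.8],[0,0,0,0],[0,0,0,0]]]';python3 -c "
from station import r; print(r.read_state()['moment'])"; python3 plan.py;   python3 -m jog '[[[0,0,0,0.4],[0,0,0,0],[0,0,0,0]]]';  python3 -c "
from station import r; print(r.read_state()['moment'])"; python3 plan.py
```

```text
time: 60.48
tool_pos: [0.6143, -0.3504, 0.1933]
tool_rot: [-0.304, 0.64, -0.637, 0.304]
wrist_force: [-4.4, 4.9, 6.9]
opening: 0.0109
time: 60.98
tool_pos: [0.6145, -0.3502, 0.193]
tool_rot: [-0.23, 0.67, -0.668, 0.229]
wrist_force: [-4.2, 4.2, 7.5]
opening: 0.0112
[1.10316194 0.99329899 1.29972663]
t 60.98 tcp [ 0.614 -0.35   0.193] jaw yaw -142.11 down [-0.002  0.002 -1.   ] q [ 0.337  0.526  0.173  1.481 -0.096  1.145 -1.953] open 0.0112 F [-4.155  4.175  7.458]
time: 61.35
tool_pos: [0.6145, -0.3501, 0.1931]
tool_rot: [-0.212, 0.675, -0.674, 0.211]
wrist_force: [-5.0, 5.5, 7.2]
opening: 0.0113
[1.01409535 1.03332933 1.9298001 ]
t 61.35 tcp [ 0.615 -0.35   0.193] jaw yaw -145.14 down [-0.002  0.001 -1.   ] q [ 0.329  0.527  0.183  1.481 -0.101  1.145 -2.003] open 0.0113 F [-4.965  5.468  7.178]
```

```bash
python3 -m jog '[[[0,0,0,-0.3],[0,0,0,0],[0,0,0,0],[0,-0.4,0,0],[0,-0.6,0,0],[0,-0.2,0,0],[0,0,0,-1],[0,0,0,-1]]]' 0.4; python3 -m jog '[[[0,0,0,-1],[0,0,0,-1],[0,0,0,-1],[0,0,0,-1],[0,0,0,-1],[0,0,0,-1],[0,0,0,-1],[0,0,0,-0.2]]]'; python3 plan.py .525 -.3613 .265 -69
```

```text
time: 62.35
tool_pos: [0.6139, -0.3528, 0.2629]
tool_rot: [-0.315, 0.633, -0.633, 0.315]
wrist_force: [-0.0, 0.4, 0.3]
opening: 0.051
time: 63.35
tool_pos: [0.6137, -0.3528, 0.2625]
tool_rot: [0.58, -0.405, 0.404, -0.58]
wrist_force: [0.6, 0.5, -0.0]
opening: 0.0512
t 63.35 tcp [ 0.614 -0.353  0.263] jaw yaw -69.81 down [-0.001  0.001 -1.   ] q [ 0.495  0.474 -0.044  1.4    0.021  1.269 -0.769] open 0.0512 F [ 0.629  0.494 -0.013]
world shift [-0.089 -0.008  0.002] tool units [-0.378 -0.039 -1.436] min rows 2.0
turn units (half-turn eq) -0.10109304584993772 alt 22.398906954150064
```

```bash
python3 -m jog '[[[-0.12,-0.03,-0.5,0],[-0.14,0,-0.5,0],[-0.12,0,-0.44,-0.1],[0,0,0,0],[0,0,0,0],[0,0,0,0]]]'; python3 plan.py .525 -.3613 .193 -69; python3 look.py p; python3 wing.py _p
```

```text
time: 64.1
tool_pos: [0.5267, -0.3604, 0.2654]
tool_rot: [-0.583, 0.4, -0.4, 0.583]
wrist_force: [1.2, -0.5, 0.5]
opening: 0.0514
t 64.1 tcp [ 0.527 -0.36   0.265] jaw yaw -68.9 down [ 0.001  0.001 -1.   ] q [ 0.565  0.336 -0.037  1.588  0.012  1.217 -0.676] open 0.0514 F [ 1.229 -0.523  0.498]
world shift [-0.002 -0.001 -0.072] tool units [ 0.005  1.207 -0.033] min rows 2.0
turn units (half-turn eq) 0.012827888904229923 alt -22.48717211109577
_p NL 108 centre [ 0.506  -0.1618] long axis 131.7 top z 0.2219832699982971 across-jaw yaw 41.7 std [ 4.2356 16.0364]
_p NR 47 centre [ 0.5395 -0.3538] long axis 19.1 top z 0.2224732511293135 across-jaw yaw -70.9 std [ 3.5087 16.669 ]
_p FL 112 centre [ 0.5949 -0.1526] long axis 12.8 top z 0.2234996564829661 across-jaw yaw -77.2 std [ 4.3659 16.2787]
_p FR 113 centre [ 0.6155 -0.3494] long axis 132.1 top z 0.22210650137502452 across-jaw yaw 42.1 std [ 4.3136 16.8092]
```

```bash
python3 -m jog '[[[0,0.4,-0.02,0],[0,0.4,0,0],[0,0.3,0,0],[0,0.09,0,0],[0,0,0,0],[0,0,0,0]]]'; python3 plan.py .5246 -.3612 .193; python3 -m jog '[[[0,0,0,0],[0,0,0,0],[0,0,0,0],[0,0,0,0],[0,0,0,0]]]' 1; python3 plan.py .5246 -.3612 .193; python3 - <<'E'
from h import *
K=dict(NL=(.5045,-.1629),NR=(.5255,-.3619),FL=(.5941,-.1535),FR=(.6150,-.3525))
for t in ["0","_a","_p"]:
    P=cloud("top",np.load(f"pics/top{t}.npy"))
    for k,(x,y) in K.items():
        z=0.2255 if t!="_p" else 0.2215
        m=(abs(P[...,2]-z)<0.006)&(np.hypot(P[...,0]-x,P[...,1]-y)<0.036); h=P[m]
        if len(h)<30: continue
        hh=(h[:,:2]*1000).astype(np.float32); vx,vy,_,_=cv2.fitLine(hh,cv2.DIST_HUBER,0,.01,.01).ravel()
        print(t,k,len(h),round(np.degrees(np.arctan2(vy,vx))%180,1),cv2.minAreaRect(hh)[1:])
E
```

```text
time: 64.95
tool_pos: [0.5249, -0.3622, 0.1954]
tool_rot: [-0.583, 0.4, -0.401, 0.583]
wrist_force: [-0.1, -0.6, 0.2]
opening: 0.0512
t 64.95 tcp [ 0.525 -0.362  0.195] jaw yaw -68.98 down [ 0.002 -0.001 -1.   ] q [ 0.569  0.392 -0.037  1.662  0.016  1.085 -0.677] open 0.0512 F [-0.068 -0.583  0.152]
world shift [-0.     0.001 -0.002] tool units [-0.017  0.04   0.001] min rows 1.0
time: 65.58
tool_pos: [0.5242, -0.3612, 0.1949]
tool_rot: [-0.583, 0.401, -0.4, 0.583]
wrist_force: [-2.1, 2.8, 5.0]
opening: 0.0114
t 65.58 tcp [ 0.524 -0.361  0.195] jaw yaw -68.97 down [-0.     0.001 -1.   ] q [ 0.569  0.392 -0.038  1.663  0.016  1.087 -0.677] open 0.0114 F [-2.138  2.809  5.037]
world shift [ 0.     0.    -0.002] tool units [0.002 0.032 0.007] min rows 1.0
0 NL 103 95.9 ((18.518123626708984, 59.083251953125), 15.448983192443848)
0 NR 101 93.1 ((57.403221130371094, 16.756290435791016), 89.26627349853516)
0 FL 102 85.2 ((55.740901947021484, 16.890506744384766), 89.13780975341797)
0 FR 98 90.0 ((58.77999496459961, 18.572580337524414), 79.85167694091797)
_a NL 103 95.9 ((18.465620040893555, 59.22602081298828), 15.455537796020508)
_a NR 99 92.5 ((19.13155174255371, 56.11521911621094), 10.964622497558594)
_a FL 104 85.3 ((17.335350036621094, 55.730690002441406), 0.8252260088920593)
_a FR 98 88.0 ((18.73225975036621, 58.60342025756836), 10.861896514892578)
_p NL 103 133.0 ((17.615413665771484, 58.77034378051758), 49.67208480834961)
_p NR 34 21.0 ((57.68816375732422, 12.8489990234375), 15.949058532714844)
_p FL 101 12.1 ((56.89494323730469, 17.701128005981445), 5.4165263175964355)
_p FR 98 133.3 ((18.118938446044922, 58.432373046875), 34.60805892944336)
```

```bash
python3 -m jog '[[[0,0.004,0,0.7],[0,0.004,0,0.9],[0,0.004,0,0.9],[0,0.004,0,0.9],[0,0.004,0,0.9],[0,0.004,0,0.9],[0,0.004,0,0.9],[0,0.004,0,0.9]]]';  python3 -m jog '[[[0,0.003,0,0.5],[0,0,0,0],[0,0,0,0]]]';python3 -c "
from station import r; print(r.read_state()['moment'])"; python3 plan.py;   python3 -m jog '[[[0,0,0,0.5],[0,0,0,0],[0,0,0,0]]]';  python3 -c "
from station import r; print(r.read_state()['moment'])"; python3 plan.py;   python3 -m jog '[[[0,0,0,0.5],[0,0,0,0],[0,0,0,0]]]';  python3 -c "
from station import r; print(r.read_state()['moment'])"; python3 plan.py
```

```text
time: 66.58
tool_pos: [0.5243, -0.3596, 0.1933]
tool_rot: [-0.326, 0.629, -0.626, 0.326]
wrist_force: [-3.2, 4.7, 8.2]
opening: 0.011
time: 66.95
tool_pos: [0.5244, -0.3595, 0.1932]
tool_rot: [-0.305, 0.639, -0.637, 0.305]
wrist_force: [-3.8, 4.9, 8.1]
opening: 0.0111
[ 1.14336763  0.80801234 -0.04800944]
t 66.95 tcp [ 0.524 -0.359  0.193] jaw yaw -128.91 down [-0.001  0.003 -1.   ] q [ 0.424  0.393  0.143  1.673 -0.065  1.083 -1.663] open 0.0111 F [-3.767  4.852  8.067]
time: 67.32
tool_pos: [0.5245, -0.3594, 0.1931]
tool_rot: [-0.282, 0.649, -0.647, 0.283]
wrist_force: [-3.0, 5.6, 7.1]
opening: 0.0108
[ 1.1723077   0.78286599 -0.062552  ]
t 67.33 tcp [ 0.524 -0.359  0.193] jaw yaw -132.9 down [-0.001  0.003 -1.   ] q [ 0.414  0.393  0.155  1.674 -0.07   1.082 -1.729] open 0.0108 F [-2.983  5.64   7.14 ]
time: 67.7
tool_pos: [0.5245, -0.3593, 0.193]
tool_rot: [-0.259, 0.659, -0.656, 0.26]
wrist_force: [-3.0, 5.9, 7.3]
opening: 0.0111
[ 1.16771157  0.65731573 -0.0340126 ]
t 67.7 tcp [ 0.525 -0.359  0.193] jaw yaw -136.9 down [-0.001  0.004 -1.   ] q [ 0.405  0.394  0.167  1.674 -0.076  1.082 -1.794] open 0.0111 F [-2.964  5.871  7.344]
```

```bash
python3 -m jog '[[[0,0,0,0.4],[0,0,0,0],[0,0,0,0]]]';  python3 -c "
from station import r; print(r.read_state()['moment'])"; python3 plan.py;   python3 -m jog '[[[0,0,0,0.3],[0,0,0,0],[0,0,0,0]]]';  python3 -c "
from station import r; print(r.read_state()['moment'])"; python3 plan.py
```

```text
time: 68.08
tool_pos: [0.5246, -0.3592, 0.193]
tool_rot: [-0.243, 0.665, -0.663, 0.243]
wrist_force: [-3.0, 5.5, 7.6]
opening: 0.0114
[1.07104716 0.73024999 0.66312391]
t 68.08 tcp [ 0.525 -0.359  0.193] jaw yaw -139.85 down [-0.001  0.003 -1.   ] q [ 0.396  0.394  0.177  1.674 -0.078  1.082 -1.844] open 0.0114 F [-3.018  5.55   7.611]
time: 68.45
tool_pos: [0.5246, -0.3592, 0.193]
tool_rot: [-0.23, 0.67, -0.668, 0.229]
wrist_force: [-3.6, 4.8, 7.0]
opening: 0.0109
[1.0536964  0.82443683 1.28743073]
t 68.45 tcp [ 0.525 -0.359  0.193] jaw yaw -142.09 down [-0.002  0.002 -1.   ] q [ 0.39   0.394  0.184  1.675 -0.08   1.082 -1.882] open 0.0109 F [-3.6    4.815  7.002]
```

```bash
python3 -m jog '[[[0,0,0,-0.3],[0,0,0,0],[0,0,0,0],[0,-0.4,0,0],[0,-0.6,0,0],[0,-0.2,0,0],[0,0,0,-1],[0,0,0,-1]]]' 0.4; python3 -m jog '[[[0,0,0,-1],[0,0,0,-1],[0,0,0,-1],[0,0,0,-1],[0,0,0,-1],[0,0,0,-0.8],[0,0,0,0],[0,0,0,0]]]'; python3 plan.py .594 -.1525 .265 -77; python3 look.py q; python3 wing.py _q
```

```text
time: 69.45
tool_pos: [0.5238, -0.3616, 0.2633]
tool_rot: [-0.333, 0.624, -0.624, 0.332]
wrist_force: [0.1, 0.3, 0.5]
opening: 0.051
time: 70.45
tool_pos: [0.5238, -0.3617, 0.2634]
tool_rot: [0.55, -0.445, 0.444, -0.55]
wrist_force: [1.0, 0.2, 0.1]
opening: 0.0511
t 70.45 tcp [ 0.524 -0.362  0.263] jaw yaw -77.88 down [-0.001  0.    -1.   ] q [ 0.52   0.334  0.025  1.596 -0.009  1.213 -0.813] open 0.0511 F [0.996 0.203 0.139]
world shift [0.07  0.209 0.002] tool units [-3.163 -0.026  1.875] min rows 4.0
turn units (half-turn eq) -0.11055373552323466 alt 22.389446264476767
_q NL 109 centre [ 0.5062 -0.1619] long axis 131.8 top z 0.22120836090534357 across-jaw yaw 41.8 std [ 4.2722 16.0352]
NR hidden
_q FL 113 centre [ 0.5951 -0.1525] long axis 12.8 top z 0.22328258876607965 across-jaw yaw -77.2 std [ 4.3195 16.3806]
_q FR 115 centre [ 0.6156 -0.3496] long axis 132.0 top z 0.2214187973812184 across-jaw yaw 42.0 std [ 4.3741 16.793 ]
```

```bash
python3 -m jog '[[[-0.6,-0.02,0.36,0],[-0.6,0,0.36,0],[-0.6,0,0.36,0],[-0.6,0,0.36,0],[-0.6,0,0.36,0],[-0.16,0,0.07,-0.1],[0,0,0,0],[0,0,0,0]]]';  python3 -m jog '[[[0,0,0,0],[0,0,0,0]]]'; python3 plan.py .594 -.152 .193 -77
```

```text
time: 71.55
tool_pos: [0.5929, -0.1554, 0.2652]
tool_rot: [0.553, -0.441, 0.441, -0.552]
wrist_force: [-0.9, 0.2, 0.4]
opening: 0.0514
time: 71.8
tool_pos: [0.5933, -0.1541, 0.2653]
tool_rot: [0.553, -0.441, 0.441, -0.553]
wrist_force: [-0.0, -0.3, -0.7]
opening: 0.0512
t 71.8 tcp [ 0.593 -0.154  0.265] jaw yaw -77.11 down [-0. -0. -1.] q [ 0.258  0.29  -0.087  1.649  0.027  1.203 -1.181] open 0.0512 F [-0.043 -0.341 -0.687]
world shift [ 0.001  0.002 -0.072] tool units [-0.031  1.204  0.019] min rows 2.0
turn units (half-turn eq) -0.013501885727563945 alt 22.486498114272436
```

```bash
python3 -m jog '[[[-0.03,0.4,0.02,0],[0,0.4,0,0],[0,0.3,0,0],[0,0.09,0,0],[0,0,0,0],[0,0,0,0]]]'; python3 plan.py .594 -.152 .193; python3 -m jog '[[[0,0,0,0],[0,0,0,0],[0,0,0,0],[0,0,0,0],[0,0,0,0]]]' 1; python3 plan.py .594 -.152 .193;  python3 -m jog '[[[0,0.004,0,0.6],[0,0.004,0,0.8],[0,0.004,0,0.9],[0,0.004,0,0.9],[0,0.004,0,0.9],[0,0.004,0,0.9],[0,0.004,0,0.9],[0,0.004,0,0.9]]]';  python3 -m jog '[[[0,0.003,0,0.5],[0,0,0,0],[0,0,0,0]]]';python3 -c "
from station import r; print(r.read_state()['moment'])"; python3 plan.py
```

```text
time: 72.55
tool_pos: [0.5953, -0.1508, 0.1951]
tool_rot: [-0.553, 0.439, -0.441, 0.554]
wrist_force: [-0.4, 0.3, 0.2]
opening: 0.0514
t 72.55 tcp [ 0.595 -0.151  0.195] jaw yaw -76.99 down [ 0.002 -0.    -1.   ] q [ 0.254  0.352 -0.089  1.72   0.035  1.069 -1.19 ] open 0.0514 F [-0.387  0.289  0.226]
world shift [-0.001 -0.001 -0.002] tool units [ 0.014  0.034 -0.025] min rows 1.0
time: 73.18
tool_pos: [0.595, -0.1517, 0.1947]
tool_rot: [-0.553, 0.44, -0.441, 0.553]
wrist_force: [-0.8, -1.9, 3.0]
opening: 0.0111
t 73.17 tcp [ 0.595 -0.152  0.195] jaw yaw -77.02 down [ 0.002 -0.001 -1.   ] q [ 0.254  0.352 -0.089  1.72   0.036  1.069 -1.19 ] open 0.0111 F [-0.822 -1.908  2.997]
world shift [-0.001 -0.    -0.002] tool units [ 0.002  0.028 -0.018] min rows 1.0
time: 74.18
tool_pos: [0.595, -0.1522, 0.1932]
tool_rot: [0.289, -0.644, 0.646, -0.29]
wrist_force: [0.9, -3.4, 4.9]
opening: 0.0105
time: 74.55
tool_pos: [0.595, -0.1522, 0.1931]
tool_rot: [0.268, -0.653, 0.655, -0.269]
wrist_force: [-1.3, -3.2, 4.5]
opening: 0.0109
[-0.70347243  0.02913619 -0.02041909]
t 74.55 tcp [ 0.595 -0.152  0.193] jaw yaw -135.42 down [ 0.002 -0.002 -1.   ] q [ 0.12   0.35   0.077  1.729 -0.028  1.062 -2.158] open 0.0109 F [-1.312 -3.246  4.53 ]
```

```bash
python3 -m jog '[[[0,0,0,0.4],[0,0,0,0],[0,0,0,0]]]';  python3 -c "
from station import r; print(r.read_state()['moment'])"; python3 plan.py;   python3 -m jog '[[[0,0,0,0.4],[0,0,0,0],[0,0,0,0]]]';  python3 -c "
from station import r; print(r.read_state()['moment'])"; python3 plan.py
```

```text
time: 74.92
tool_pos: [0.595, -0.1522, 0.193]
tool_rot: [0.25, -0.66, 0.662, -0.251]
wrist_force: [-0.3, -4.3, 5.6]
opening: 0.0116
[-0.74980455  0.0379798   0.36564475]
t 74.92 tcp [ 0.595 -0.152  0.193] jaw yaw -138.47 down [ 0.002 -0.003 -1.   ] q [ 0.112  0.35   0.086  1.729 -0.031  1.061 -2.209] open 0.0116 F [-0.327 -4.302  5.559]
time: 75.3
tool_pos: [0.595, -0.1523, 0.193]
tool_rot: [0.233, -0.666, 0.669, -0.234]
wrist_force: [-1.9, -4.1, 5.7]
opening: 0.0113
[-0.91842387  0.07822711  1.09189347]
t 75.3 tcp [ 0.595 -0.152  0.193] jaw yaw -141.44 down [ 0.002 -0.004 -1.   ] q [ 0.104  0.35   0.094  1.73  -0.033  1.061 -2.26 ] open 0.0113 F [-1.893 -4.114  5.695]
```

```bash
python3 -m jog '[[[0,0,0,-0.3],[0,0,0,0],[0,0,0,0],[0,-0.4,0,0],[0,-0.7,0,0],[0,-0.8,0,0],[0,-0.4,0,0],[0,0,0,0]]]' 0.4; python3 plan.py .42 .12 .33
```

```text
time: 76.3
tool_pos: [0.5958, -0.1506, 0.3324]
tool_rot: [0.244, -0.662, 0.664, -0.247]
wrist_force: [-0.4, 0.5, -0.1]
opening: 0.0514
t 76.3 tcp [ 0.596 -0.151  0.332] jaw yaw -139.37 down [ 0.005 -0.    -1.   ] q [ 0.101  0.244  0.096  1.571 -0.024  1.323 -2.232] open 0.0514 F [-0.419  0.484 -0.053]
world shift [-0.176  0.271 -0.002] tool units [-0.713  0.022 -5.33 ] min rows 6.0
```

```bash
python3 -m jog '[[[0,0,0,-1],[0,0,0,-1],[0,0,0,-1],[0,0,0,-1],[0,0,0,-1],[0,0,0,-1],[0,0,0,-1],[0,0,0,0]]]'; python3 plan.py .42 .12 .33
```

```text
time: 77.3
tool_pos: [0.5933, -0.1502, 0.3272]
tool_rot: [0.528, -0.472, 0.469, -0.527]
wrist_force: [0.0, 0.7, 0.2]
opening: 0.0514
t 77.3 tcp [ 0.593 -0.15   0.327] jaw yaw -83.46 down [-0.004  0.001 -1.   ] q [ 0.193  0.25  -0.015  1.572  0.004  1.324 -1.279] open 0.0514 F [0.012 0.709 0.203]
world shift [-0.173  0.27   0.003] tool units [-4.803 -0.029 -2.357] min rows 5.0
```

```bash
python3 -m jog '[[[-0.7,0,-0.34,0],[-0.7,0,-0.34,0],[-0.7,0,-0.34,0],[-0.7,0,-0.34,0],[-0.7,0,-0.34,0],[-0.7,0,-0.34,0],[-0.5,0,-0.3,0],[0,0,0,0]]]'; python3 look.py z; python3 wing.py 0 _z; python3 bot.py z; python3 - <<'E'
from h import *
for n in ["top","side"]:
    p=cv2.imread(f"pics/{n}_z.png"); q=p[170:310,300:460] if n=="top" else p[170:300,230:390]
    cv2.imwrite(f"pics/{n}_z_c.png",cv2.resize(q,None,fx=4,fy=4))
P=cloud("top",np.load("pics/top_z.npy"))
m=(abs(P[...,2]-0.172)<0.008)&(P[...,0]>0.45)&(P[...,0]<0.7)&(P[...,1]<-0.1)&(P[...,1]>-0.42); h=P[m]
A=np.c_[h[:,:2]-[.5615,-.2573],np.ones(len(h))]; print("plate plane",np.linalg.lstsq(A,h[:,2],rcond=None)[0])
m=(P[...,2]>0.12)&(P[...,2]<0.165)&(P[...,0]>.44)&(P[...,0]<.52)&(abs(P[...,1]+.265)<.03); print("handle",P[m].mean(0) if m.any() else None)
E
python3 plan.py
```

```text
time: 78.3
tool_pos: [0.4202, 0.1161, 0.3289]
tool_rot: [0.529, -0.47, 0.469, -0.529]
wrist_force: [-0.4, -0.8, -0.0]
opening: 0.0512
0 NL 108 centre [ 0.5061 -0.1619] long axis 95.5 top z 0.22574965572356465 across-jaw yaw 5.5 std [ 4.2284 16.2398]
0 NR 117 centre [ 0.5268 -0.3583] long axis 93.0 top z 0.22565329647611487 across-jaw yaw 3.0 std [ 4.4793 16.6396]
0 FL 116 centre [ 0.5949 -0.1525] long axis 85.2 top z 0.22499343657861237 across-jaw yaw -4.8 std [ 4.5864 15.8954]
0 FR 121 centre [ 0.6154 -0.3493] long axis 89.3 top z 0.22613273000247913 across-jaw yaw -0.7 std [ 4.3368 16.9289]
_z NL 109 centre [ 0.5062 -0.1619] long axis 131.9 top z 0.22175153587398921 across-jaw yaw 41.9 std [ 4.2576 16.0084]
_z NR 119 centre [ 0.5271 -0.3591] long axis 132.0 top z 0.22202752707592266 across-jaw yaw 42.0 std [ 4.2933 16.2331]
_z FL 106 centre [ 0.5947 -0.1523] long axis 133.8 top z 0.22158056518784075 across-jaw yaw 43.8 std [ 4.2637 16.2161]
_z FR 113 centre [ 0.6159 -0.3498] long axis 132.2 top z 0.22194833261856894 across-jaw yaw 42.2 std [ 4.3319 16.5875]
plate plane [-0.003985   -0.00058111  0.1727384 ]
handle [ 0.49186436 -0.26354177  0.15292956]
t 78.4 tcp [0.422 0.113 0.329] jaw yaw -83.44 down [-0.001 -0.001 -1.   ] q [-0.072 -0.097 -0.263  1.939 -0.026  1.297 -1.784] open 0.0512 F [ 0.779  0.864 -0.012]
```

View pics/top_z.png

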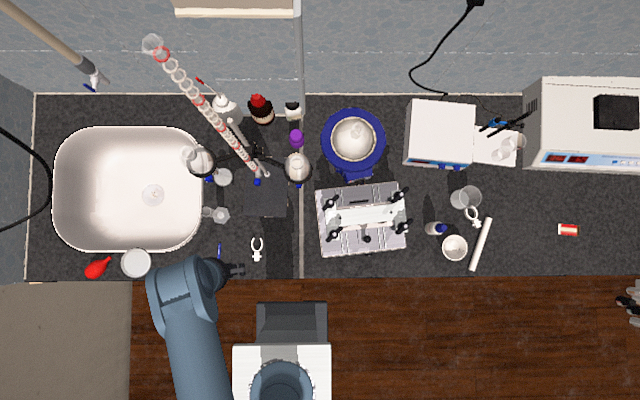

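View pics/side_z.png

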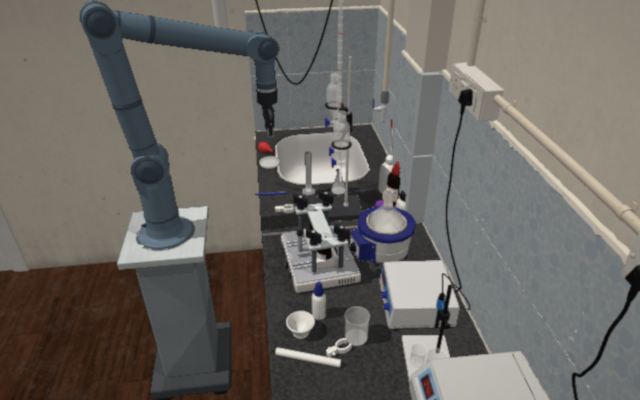

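View pics/side_z_c.png

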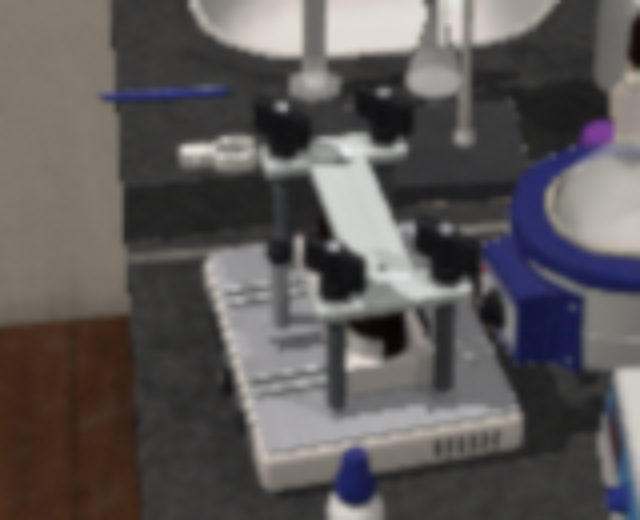

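View pics/top_z_c.png

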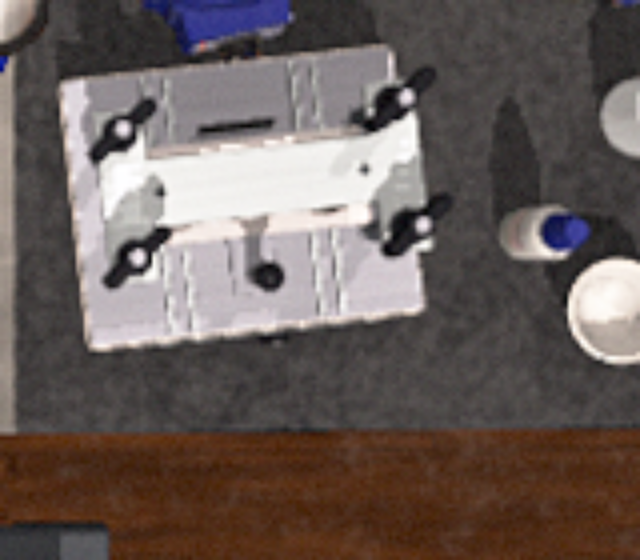

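All four wings now read 132–134°, so they sit at their stops. The plate is level and about 4 mm lower, and the carrier is home. The white bottle at (435,228) and the cylinder at (220,214) are still standing. I'm handing in.

```bash
python3 -c "
from station import r
print(r.sign_off())"
```

```text
the job is handed in; nothing more can be done
None
```

I loaded the shaker, clamped it and handed the job in at about 78 s; sign-off gives no verdict.

- **Bottles:** only two short amber bottles were on the counter. I stood them in the left and right pockets and left the purple look-alike alone. Before the push, both cap tops measured 156 mm, which means seated and upright.
- **Carrier:** I pushed it in by its handle until it stopped moving and the force rose. The handle had travelled 0.130 m.
- **Knobs:** both rounds ran near left, far right, near right, far left. In the second round each knob was turned until the wrist moment jumped to about 1–2 N m at its stop.
- **Last checks:** all four wings point the same way (132–134°) and their tops are 3.4–4.2 mm lower. The plate reads level to about 0.2°. The white bottle and the measuring cylinder still stand, and the gripper was clear of everything.

**Disagreement:** the first camera readings of the wing angles were off by up to about 10°, far left the most. The stops suggest all four wings started at about the same angle, so I gripped some of them slightly askew. The first round then came to about 1.26 to 1.45 rad instead of an even 1.25, roughly 50 to 58% of travel.

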